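Clamp a block in the inclined drilling jig with its T-handle screw

ROBOT

A 6-joint arm with a two-finger parallel gripper is mounted at the origin on a cart in front of the work surface, level with it; the furniture and walls round the work are solid. World frame = base frame: x ahead of the robot, y to its left, z up, the work surface at z = 0. Lengths are in m, angles in rad, forces in N, time in s.
With the tool pointing down it reaches from about 0.35 to 0.925 m from the base axis. Payload 6.4 kg.
Tool frame: the origin (TCP) lies at the very end of the fingers, on their centre line; the grasp point (between the pads) lies arm.tcp_to_grasp behind it (arm.tcp_to_grasp is the distance from the TCP to the grasp point, in m); z points along the fingers, y is the direction in which the jaws open and shut (so a half turn about z gives the same grasp; the last joint's range is limited). The gripper opens to 94 mm and grips with 3 to 60 N. Pads are 16 mm wide; open, the fingers measure 119 mm over their backs; the gripper's body (75 mm by 177 mm) begins 78 mm behind the grasp point.
Start: joints at [-1.504, 0.245, 1.558, -0, 1.339, -0.174], TCP at [0.155, -0.631, 0.205] pointing down, gripper open.
Joint ranges: [-3.13, 3.13], [-1.02, 2.26], [0.13, 2.54], [-0.95, 4.09], [0.21, 2.88], [-2.74, 2.74]. Speed limits (rad/s): [2.57, 2.57, 3.14, 3.14, 3.14, 3.14].

INTERFACE

Orientations are given as a rotation vector (axis times angle).
In Python, from workcell import arm gives the robot as it stands.
- The arm moves only by the shell command python3 -m handwheel 'ROWS'. ROWS is JSON, one flat list of numbers, 5 for each row, row after row: the opening, from 0 (shut) to 1 (fully open), then the shift along the tool's x, y, z in mm, then the turn about the tool's z in degrees. In form: [gripper, dx, dy, dz, twist, gripper, dx, dy, dz, twist, ...]. A call has exactly 10 rows; each row shifts and turns the pose as measured when the row begins, along the tool's axes as they then stand; what a row does not reach is not made up. A row lasts 1/10 s, in which the tool goes at most 50 mm and 8.59 degrees, less where a joint would pass 70% of its speed; a pose out of reach is approached as far as the arm can. A call with a gripper value outside its range is refused whole. The fingers move at their own pace and stop on an object; the grip force is fixed at half the most. Time passes only in rows, so rows that do not move let the fingers close, or fill a call up. It gives the time, the measured TCP pose, the force and the opening at its end, in the units of the state.
- arm.state(): the state, without advancing time (a new reading comes with each control period).
- arm.read_camera(name): name is "scene" or "top"; returns a dict with "img" (480x640x3 uint8, red, green, blue), "camera_matrix" (3x3 intrinsics, pixels), "rvec" (rotation vector, rad) and "tvec" (3), from world to camera coordinates, as OpenCV has them. Camera axes: x right, y down, z forward; pixel columns grow to the right and rows downward; lengths in m; the calibration is good to about 2 mm. A picture is of the moment at which its call begins. There is no depth.
- arm.job_done(): hands the job in, once; it reports no verdict.
Trained networks look in a picture, given as the dict that the camera call returned (one of the last four; its "shot" number tells which), for a name from the list of things; names that differ only in an ending like _2 or _b are one class to them, and where a whole thing is asked for, a point or a joint stands for the part that bears it (a point fixed in the world has none). Each returns a list of dicts, best first, with "conf" (0 to 1); they miss things now and then, are a little off and sometimes report something else, mostly with a low value. They report only what shows in the picture. A call takes as long as a camera call. They do not tell look-alikes from the thing itself.
- arm.boxes_of(picture, label): "bbox" ([centre column, centre row, width, height] as shares, 0 to 1, of the picture: columns of its width, rows of its height, round what is visible of it).
- arm.masks_of(picture, label): "mask" (480x640 bool, what is visible of it) and "bbox" ([centre column, centre row, width, height] as shares, 0 to 1, of the picture: columns of its width, rows of its height, round what is visible of it).
The state is a dict: "time": time; "joint_pos": joint angles; "joint_velocities": joint speeds; "effort": joint torques, N m; "tool_pos": TCP position; "ee_rot": TCP orientation; "wrist_force": force on the tool from outside, world axes, zero at the start; "torque": the same for the moment, N m; "gripper_width": finger opening in m.
Only numpy, scipy, OpenCV 4.12 (cv2) and the standard library are available. Lean on these libraries where they do the work, as an engineer would, in place of code of your own. Each camera call takes 0.05 s, during which the arm holds its last target.

TASK

Make the wooden block ready for drilling: slide it along the inclined bed of the blue jig until its end butts against the end stop, and only then clamp it there by turning the T-handle clockwise, half turn by half turn, until the screw comes up hard. Let go of everything and leave the tools lying on the bench alone.

Things in the scene. Friction and masses are not known exactly. Their poses are not given: they have to be found in the camera images.
- jig: Inclined drilling jig, blue column and arm, fixed to the bench; base 215 x 215 x 12 mm. Origin on the bench under bed; x away from the robot, y along the bed to the end stop (left), z up. Its head leans to the robot: w, normal to the bed, is (-0.574, 0, 0.819) and u, upslope, is (0.819, 0, 0.574) in jig axes (35 degrees). Below, (u, y, w) in mm count from bed.
- block: Loose pine block 45 x 120 x 45 mm, 0.2 to 0.4 kg, on the inclined bed against the lower ledge, length along jig y. Origin: centre of its underside; y its length, z the bed's normal. Starts 25 to 55 mm short of the end stop and slides along the bed with 1 to 4 N; against the stop its origin is at y = -45 mm in the jig's frame.
- spindle: T-handle of the screw: bar 12 mm thick along its x, 18 mm black balls at x = -55 and 55, domed hub 34 mm across, 21 mm above the bar's axis. Origin: middle of the bar; z: screw axis, outward. Clockwise from above tightens and sinks it 10 mm a turn; hard stop (home) at w = 118. Starts 1.1 to 1.75 turns before. Steady friction 0.3 N m (7 N at 42 mm radius); stays where left.
- pad: Brass clamp pad, 26 mm across, under the arm on the screw axis; origin at the centre of its underside, z outward along the screw axis. It moves with the screw and is sprung (6 N per mm): it meets the block about 0.7 turn before home and presses harder from there, 41 N at home.
- tape_measure: Yellow tape measure 36 x 82 x 62 mm, standing loose on the bench to the right; origin at the centre of its underside. Bystander.
- pliers: Red-handled pliers 55 x 190 x 14 mm, lying loose on the right of the bench; origin at the centre of their underside. Bystander.
- screwdriver: Red-handled screwdriver 29 x 193 x 31 mm, lying loose on the left of the bench; origin at the centre of its underside. Bystander.
- bed (a point): Point of the bed's top where the screw axis (the w axis) meets it, 75 mm above the jig's origin; axes as the jig's. Bed top w = 0, u -65 to 110, y -145 to 60. Ledge along the lower side: u -33 to -23, 12 mm high. Blue arm over the bed: y -22 to 22, w 65 to 109, with a brass bush under the T-handle; its column u 80 to 106, y -28 to 28, w 0 to 152.
- stop (a point): Centre of the end stop's face, which looks along jig -y: at (u, y, w) = (0, 15, 13); the dark steel stop is 66 mm wide along u and 26 mm high.
- guard (a point): Middle of the lower front edge of the clear guard over the upslope half of the T-handle's circle, at (23, 0, 152). Plate u 23 to 115, y -75 to 75, w 152 to 160; upright back u 112 to 117, w 155 to 243. Fingers cannot follow the handle under it: work the half turned to the robot, tool tilted along the screw axis.
Things that resemble listed ones, but are neither listed nor needed, are in the scene too. There is more than one size of the block; the one meant has the size given above.

How it is judged:
By the outcome, as a careful person would: the job done as asked, in the order asked, and still so for the second after the job is handed in, with the robot touching nothing.
It also fails if it takes over 67 s, if anything falls off the work surface, if the arm or the gripper's body presses on something with over 40 N, if the wrist force passes 120 N, or if a joint passes its speed limit or range.

## Working session

There is one attempt and no reset: what is moved stays moved. The work goes in short steps, Python scripts to look and compute and a shell command to move; the robot and the scene stay as the last step left them, time stands still between calls to the robot, and variables do not carry over. Pictures are saved under pics/ and viewed, and the job is handed in when it is done.

```bash
ls; mkdir -p pics
cat > h.py <<'E'
import numpy as np, cv2
from workcell import arm
from scipy.spatial.transform import Rotation as R
def shot(cam,name):
    p=arm.read_camera(cam); cv2.imwrite(f'pics/{name}.png',p['img'][:,:,::-1]); return p
def proj(p,X):
    return cv2.projectPoints(np.atleast_2d(X).astype(float),np.array(p['rvec'],float),np.array(p['tvec'],float),np.array(p['camera_matrix'],float),None)[0][:,0]
def ray(p,uv):
    Rm=R.from_rotvec(np.ravel(p['rvec'])).as_matrix(); t=np.ravel(p['tvec'])
    d=Rm.T@np.linalg.solve(np.array(p['camera_matrix']),np.array([uv[0],uv[1],1.])); return -Rm.T@t,d/np.linalg.norm(d)
def plane(p,uv,z):
    c,d=ray(p,uv); return c+d*(z-c[2])/d[2]
E
python3 - <<'E'
from h import *
print(arm.tcp_to_grasp, arm.state())
for c in ['scene','top']:
    p=shot(c,c+'0'); print(c,ray(p,(320,240)))
    for l in ['jig','block','spindle','pad','tape_measure','pliers','screwdriver']:
        print(l,[(round(b['conf'],2),np.round(np.array(b['bbox'])*[640,480,640,480]).tolist()) for b in arm.boxes_of(p,l)])
E
```

```text
pics
0.0188 {'time': 0.0, 'joint_pos': array([-1.50407034e+00,  2.45805092e-01,  1.55899020e+00, -1.79399508e-05,
        1.33867157e+00, -1.74074278e-01]), 'joint_velocities': array([ 0.00077673,  0.00063671, -0.00100173,  0.00033248,  0.00090581,
       -0.00033457]), 'effort': array([ 7.01128956e-04, -4.15837061e+01, -3.14602017e+01,  6.85206964e-02,
        3.31914844e-02, -1.32163514e-04]), 'tool_pos': array([ 0.15498928, -0.63064613,  0.2043639 ]), 'ee_rot': array([-3.11698990e+00, -3.77116532e-01, -1.30485105e-04]), 'wrist_force': array([0.80560133, 0.2921844 , 0.52724592]), 'torque': array([ 0.00559875, -0.04405437, -0.02235553]), 'gripper_width': 0.09399618357586603}
scene (array([0.03929832, 1.07377082, 0.82288158]), array([ 0.38219536, -0.77940135, -0.49644763]))
jig [(0.75, [290.0, 244.0, 92.0, 122.0])]
block [(0.73, [352.0, 281.0, 25.0, 23.0]), (0.58, [328.0, 247.0, 14.0, 12.0]), (0.44, [308.0, 250.0, 32.0, 24.0])]
spindle [(0.6, [290.0, 242.0, 93.0, 125.0]), (0.48, [319.0, 241.0, 23.0, 18.0])]
pad []
tape_measure [(0.54, [384.0, 229.0, 9.0, 22.0])]
pliers [(0.68, [349.0, 225.0, 27.0, 20.0]), (0.36, [316.0, 241.0, 28.0, 19.0])]
screwdriver [(0.61, [260.0, 361.0, 76.0, 22.0])]
top (array([ 0.13932966, -0.1727346 ,  1.16779881]), array([ 0.36272725,  0.16868373, -0.91650136]))
jig [(0.93, [323.0, 217.0, 118.0, 120.0])]
block [(0.96, [397.0, 259.0, 29.0, 33.0])]
spindle [(0.69, [293.0, 230.0, 15.0, 39.0])]
pad [(0.54, [324.0, 219.0, 119.0, 122.0])]
tape_measure [(0.6, [457.0, 344.0, 41.0, 22.0]), (0.35, [322.0, 218.0, 116.0, 118.0])]
pliers [(0.91, [486.0, 297.0, 80.0, 46.0])]
screwdriver [(0.63, [179.0, 210.0, 23.0, 65.0]), (0.46, [321.0, 218.0, 116.0, 120.0]), (0.18, [341.0, 231.0, 49.0, 32.0])]
```

Run:
```python
import cv2
a=cv2.imread('pics/scene0.png');b=cv2.imread('pics/top0.png')
cv2.imwrite('pics/s0c.png',cv2.resize(a[160:310,220:420],None,fx=4,fy=4,interpolation=2))
cv2.imwrite('pics/t0c.png',cv2.resize(b[140:290,240:440],None,fx=4,fy=4,interpolation=2))
```

```text
(no output)
```

View pics/top0.png

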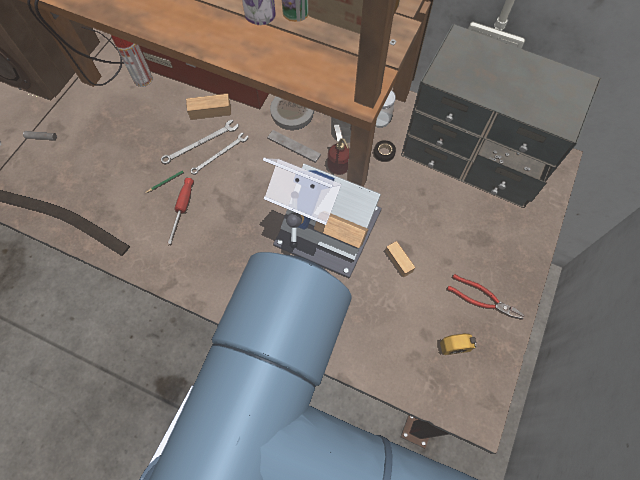

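View pics/scene0.png

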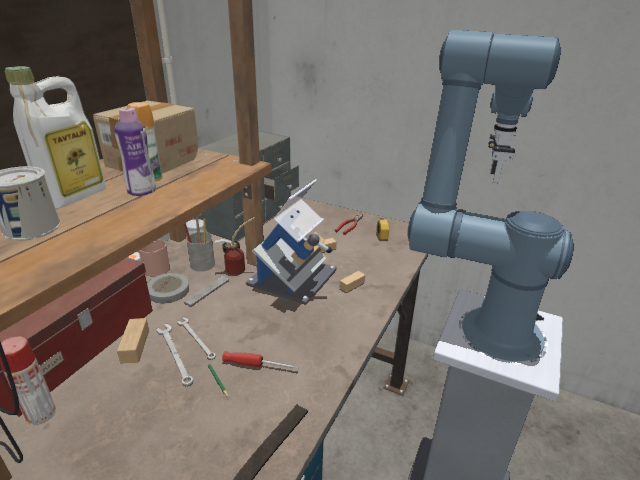

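```bash
sleep 1
```

```text
(no output)
```

View pics/s0c.png

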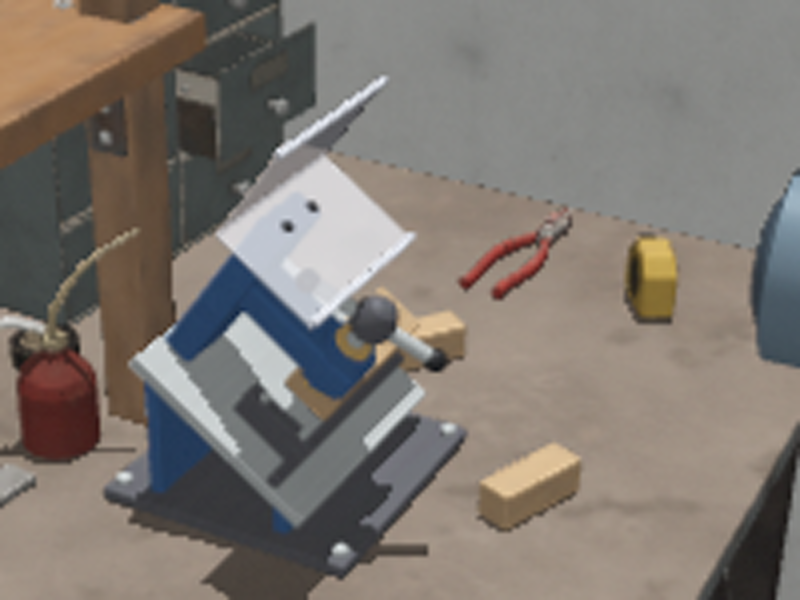

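View pics/t0c.png

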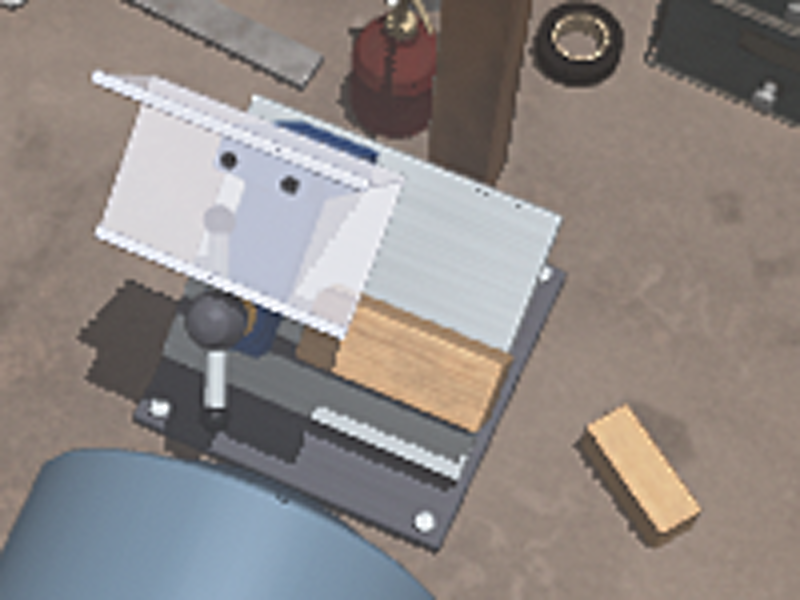

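The block on the bed (top px ~345,230) is the one meant. Look-alikes lie on the bench at (400,258) and (208,105), so they don't fit "on the inclined bed". Next I fit the jig pose from landmark points.

```bash
cat >> h.py <<'E'
A=np.array([[.81915,0,-.57358],[0,1,0],[.57358,0,.81915]]) # cols u,y,w in jig axes
def jig2w(P,uyw):
    x,y,yaw=P; J=np.atleast_2d(uyw)/1000.@A.T+[0,0,.075]
    c,s=np.cos(yaw),np.sin(yaw); return J@np.array([[c,-s,0],[s,c,0],[0,0,1]]).T+[x,y,0]
def rj(yaw): return R.from_euler('z',yaw).as_matrix()@A
E
cat > fit.py <<'E'
from h import *
from scipy.optimize import least_squares
T=[((23,75,156),(97,234)),((23,-75,156),(345,335)),((110,-145,0),(560,215)),((110,60,0),(252,97)),((-65,-145,0),(465,468)),((114,75,243),(97,75)),((114,-75,243),(372,187))]
S=[((23,75,156),(315,325)),((23,-75,156),(413,237)),((114,75,243),(278,155)),((114,-75,243),(387,78)),((110,60,0),(135,362)),((-65,60,0),(297,522)),((-65,-145,0),(420,385))]
pt,ps=arm.read_camera('top'),arm.read_camera('scene')
def res(P):
    a=proj(pt,jig2w(P,[t[0] for t in T]))-(np.array([t[1] for t in T])/4+[240,140])
    b=proj(ps,jig2w(P,[t[0] for t in S]))-(np.array([t[1] for t in S])/4+[220,160])
    return np.r_[a,b].ravel()
r=least_squares(res,[.55,0,-.1],loss='soft_l1'); print(r.x, np.round(res(r.x).reshape(-1,2),1).tolist())
P=r.x
# block end, handle
for n,p,o in(('top',pt,(240,140)),('scene',ps,(220,160))):
    im=cv2.resize(p['img'][o[1]:o[1]+150,o[0]:o[0]+200,::-1],None,fx=4,fy=4,interpolation=2)
    def dr(pts,c,cl=False):
        q=((proj(p,jig2w(P,pts))-o)*4).astype(np.int32).reshape(-1,1,2); cv2.polylines(im,[q],cl,c,1)
    dr([(110,60,0),(110,-145,0),(-65,-145,0),(-65,60,0)],(0,255,0),True)
    dr([(23,75,152),(23,-75,152),(115,-75,152),(115,75,152)],(255,0,255),True)
    for d in (25,40,55):
        y=15-d; dr([(-23,y,45),(22,y,45),(22,y-120,45),(-23,y-120,45)],(0,0,255),True)
    dr([(0,0,110),(0,0,160)],(255,255,0))
    for w in (118,133): 
        t=np.linspace(0,6.3,40); dr(np.c_[55*np.cos(t),55*np.sin(t),w+0*t],(0,255,255))
    cv2.imwrite(f'pics/fit_{n}.png',im)
E
python3 fit.py
```

```text
[0.62637869 0.08020538 0.0080149 ] [[0.1, 0.3], [0.6, 0.2], [0.5, -0.5], [-0.3, -0.9], [-1.3, 2.6], [-0.9, 0.3], [-0.3, -0.7], [-0.4, -0.2], [-0.5, -0.3], [0.4, -1.2], [-0.7, -1.0], [-0.6, -1.8], [1.6, -0.7], [1.0, 1.1]]
```

```bash
python3 -m handwheel --help 2>&1 | head -5; python3 -c "
from workcell import arm;print([x for x in dir(arm) if x[0]!='_'], arm.state()['time'])"
```

```text
invalid input: not JSON, or not a number
['MotionError', 'boxes_of', 'job_done', 'masks_of', 'read_camera', 'state', 'tcp_to_grasp'] 0.9
```

View pics/fit_top.png

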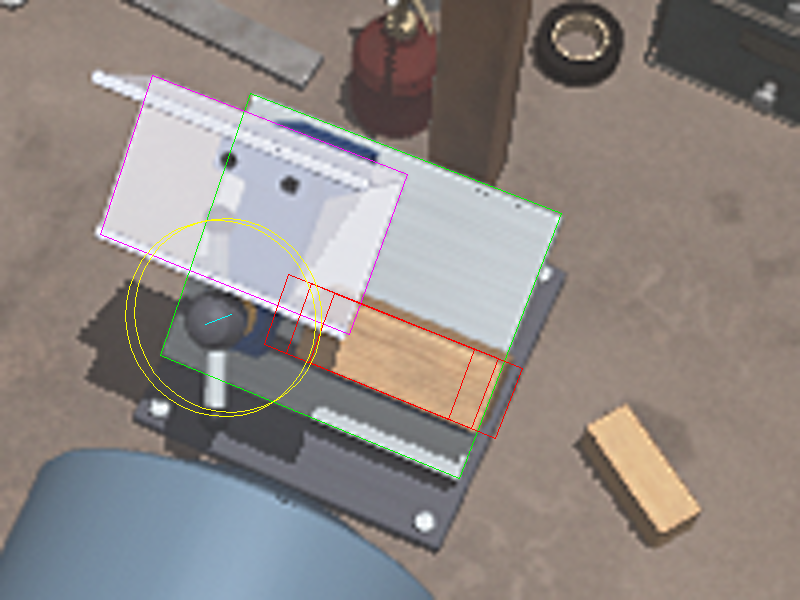

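View pics/fit_scene.png

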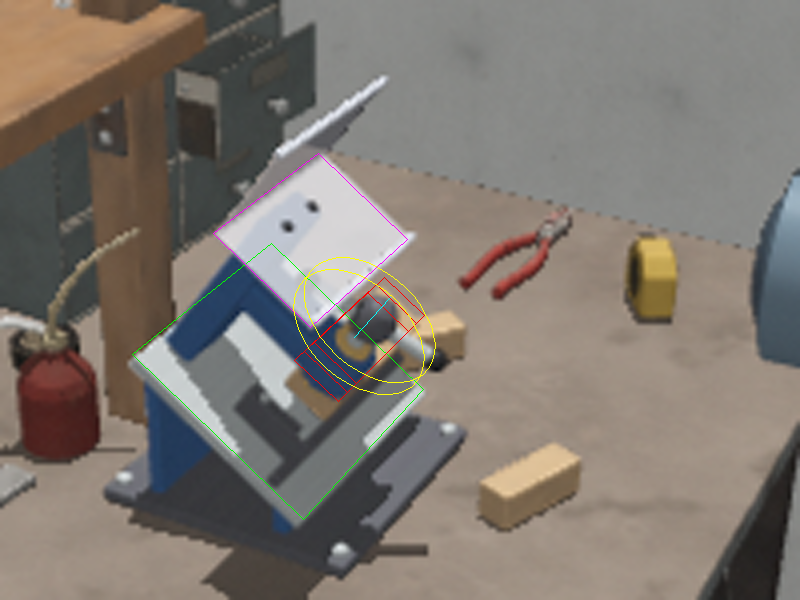

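Jig at about (0.626, 0.080), yaw 0.5°, and the fit overlays well on both pictures. The block is about 48 mm short of the stop, and the T-handle bar lies roughly along u, one ball towards the robot.

The rows offer no tilt command. So first I raise the arm and see how it behaves at its reach limit.

```bash
python3 -m handwheel '[1,12,-15,-40,0, 1,12,-15,-40,0, 1,12,-15,-40,0, 1,22,-27,-30,0, 1,22,-27,-30,0, 1,22,-27,-30,0, 1,26,-32,-20,0, 1,26,-32,-20,0, 1,26,-32,-20,0, 1,26,-32,-20,0]'; python3 -m handwheel '[1,26,-32,-15,0, 1,26,-32,-15,0, 1,26,-32,-15,0, 1,26,-32,-15,0, 1,26,-32,-15,0, 1,26,-32,-15,0, 1,26,-32,-10,0, 1,26,-32,0,0, 1,26,-32,0,0, 1,0,0,0,0]'
```

```text
time: 1.9
tool_pos: [0.2966, -0.327, 0.5042]
ee_rot: [-3.112, -0.363, -0.004]
wrist_force: [0.7, 0.7, 0.0]
gripper_width: 0.0937
time: 2.9
tool_pos: [0.461, 0.026, 0.6172]
ee_rot: [3.119, 0.371, 0.022]
wrist_force: [-1.4, 0.5, 0.0]
gripper_width: 0.094
```

```bash
python3 -m handwheel '[1,0,30,-40,6.5, 1,0,0,-50,6.5, 1,0,0,-50,0, 1,0,0,-50,0, 1,0,0,-50,0, 1,0,0,-50,0, 1,0,0,-50,0, 1,0,0,-50,0, 1,0,0,-50,0, 1,0,0,-50,0]'; python3 -c "
from h import *
s=arm.state();print(s['joint_pos'].round(3),R.from_rotvec(s['ee_rot']).as_matrix().round(3))"
```

```text
time: 3.9
tool_pos: [0.3537, -0.0157, 0.9113]
ee_rot: [-3.08, 0.007, 0.134]
wrist_force: [0.2, -0.4, -0.5]
gripper_width: 0.0939
[-0.386  0.236  0.127  0.084  2.88   1.269] [[ 0.996 -0.007 -0.086]
 [-0.002 -0.998  0.059]
 [-0.087 -0.058 -0.995]]
```

```bash
cat > st.py <<'E'
from h import *
s=arm.state();M=R.from_rotvec(s['ee_rot']).as_matrix();print('q',s['joint_pos'].round(3),'x',M[:,0].round(3),'z',M[:,2].round(3),'F',s['wrist_force'].round(1),s['torque'].round(2))
E
python3 -m handwheel '[1,20,0,50,0, 1,30,0,40,0, 1,30,0,40,0, 1,50,0,0,0, 1,50,0,0,0, 1,0,0,0,0, 1,0,0,0,0, 1,0,0,0,0, 1,0,0,0,0, 1,0,0,0,0]'; python3 st.py
python3 - <<'E'
from h import *
p=shot('top','top1'); print(plane(p,(368,178),0)); p=shot('scene','scene1')
E
```

```text
time: 4.9
tool_pos: [0.5089, -0.008, 0.7951]
ee_rot: [-3.086, 0.012, 0.117]
wrist_force: [0.3, 0.7, -0.3]
gripper_width: 0.0943
q [-0.258  0.246  0.452  0.058  2.53   1.367] x [ 0.997 -0.006 -0.076] z [-0.075  0.054 -0.996] F [ 0.3  0.7 -0.3] [ 0.03 -0.03 -0.03]
[ 8.25459172e-01 -4.47720884e-04  0.00000000e+00]
```

View pics/scene1.png

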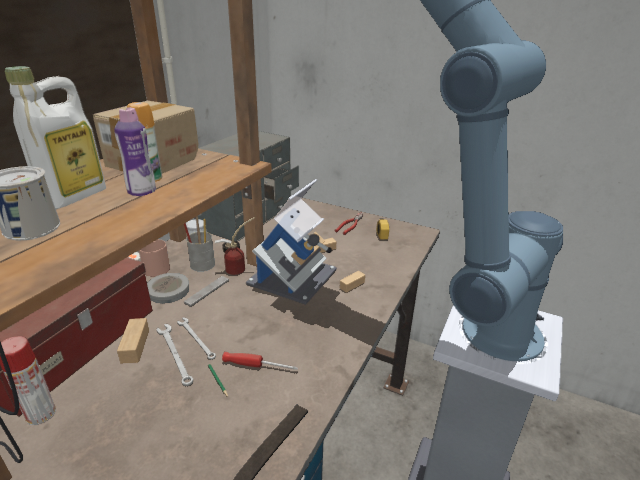

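```bash
python3 -m handwheel '[1,10,-35,0,0, 1,10,-35,0,0, 1,10,-35,0,0, 1,30,-20,0,0, 1,40,0,0,0, 1,50,0,0,0, 1,50,0,0,0, 1,0,0,0,0, 1,0,0,0,0, 1,0,0,0,0]'; python3 st.py
```

```text
time: 6.0
tool_pos: [0.6513, 0.1118, 0.7267]
ee_rot: [-3.079, 0.017, 0.056]
wrist_force: [0.3, -0.2, 0.2]
gripper_width: 0.0941
q [-0.028  0.59   0.131  0.097  2.456  1.628] x [ 0.999 -0.01  -0.037] z [-0.036  0.062 -0.997] F [ 0.3 -0.2  0.2] [-0.02 -0.02  0.01]
```

```bash
python3 -m handwheel '[1,40,0,-30,0, 1,40,0,-30,0, 1,40,0,-30,0, 1,40,0,-30,0, 1,40,0,-30,0, 1,40,0,-30,0, 1,40,0,-30,0, 1,40,0,-30,0, 1,40,0,-30,0, 1,40,0,-30,0]'; python3 st.py
```

```text
time: 7.0
tool_pos: [0.7294, 0.0522, 0.7379]
ee_rot: [-3.018, 0.03, -0.353]
wrist_force: [-0.3, 0.4, 0.1]
gripper_width: 0.0939
q [-0.134  0.588  0.127  0.161  2.201  1.567] x [ 0.973 -0.031  0.229] z [ 0.231  0.1   -0.968] F [-0.3  0.4  0.1] [-0.02  0.16  0.03]
```

```bash
python3 -m handwheel '[1,10,30,-40,0, 1,10,30,-40,0, 1,10,30,-40,0, 1,10,30,-40,0, 1,10,30,-40,0, 1,10,30,-40,0, 1,10,30,-40,0, 1,10,30,-40,0, 1,0,0,0,0, 1,0,0,0,0]'; python3 st.py
```

```text
time: 8.0
tool_pos: [0.5839, -0.1918, 0.8546]
ee_rot: [-2.996, 0.04, -0.572]
wrist_force: [0.5, -0.0, 0.1]
gripper_width: 0.0937
q [-0.637  0.409  0.127  0.397  2.305  1.273] x [ 0.929 -0.043  0.367] z [ 0.369  0.084 -0.926] F [ 0.5 -0.   0.1] [-0.04  0.18  0.05]
```

```bash
python3 -m handwheel '[1,38,14,-24,0, 1,38,14,-24,0, 1,38,14,-24,0, 1,38,14,-24,0, 1,38,14,-24,0, 1,38,14,-24,0, 1,38,14,-24,0, 1,0,0,0,0, 1,0,0,0,0, 1,0,0,0,0]'; python3 st.py
```

```text
time: 9.0
tool_pos: [0.6171, -0.2462, 0.873]
ee_rot: [-2.967, 0.058, -0.859]
wrist_force: [0.7, -0.6, 0.4]
gripper_width: 0.0945
q [-0.716  0.418  0.127  0.465  2.126  1.236] x [ 0.845 -0.05   0.533] z [ 0.535  0.04  -0.844] F [ 0.7 -0.6  0.4] [0.01 0.2  0.04]
```

```bash
python3 -m handwheel '[1,38,25,-20,0, 1,38,25,-20,0, 1,0,0,0,0, 1,-30,-10,20,0, 1,-40,-20,30,0, 1,-35,-30,10,0, 1,-35,-30,10,0, 1,-35,-30,10,0, 1,-20,-40,20,0, 1,-20,-40,20,0]'; python3 st.py
```

```text
time: 10.0
tool_pos: [0.5352, -0.087, 0.6906]
ee_rot: [-2.954, 0.085, -0.95]
wrist_force: [-0.2, -0.7, 1.7]
gripper_width: 0.0942
q [-0.542 -0.361  1.361  0.323  1.597  1.186] x [ 0.811 -0.063  0.581] z [ 0.583  0.019 -0.812] F [-0.2 -0.7  1.7] [0.08 0.25 0.05]
```

The arm does trade orientation for reach at its limit. The tool now points along the screw axis to about 1°. Now I measure the block end and handle angle.

```bash
cat >> h.py <<'E'
P0=np.array([0.62637869,0.08020538,0.0080149])
def tcp():
    s=arm.state(); T=R.from_rotvec(s['ee_rot']).as_matrix(); J=rj(P0[2])
    q=J.T@(s['tool_pos']-jig2w(P0,(0,0,0))[0])*1000
    return q,J.T@T,s
def goto(u,y,w):
    q,Tj,s=tcp(); print('now uyw',q.round(1),'tool x',Tj[:,0].round(3),'z',Tj[:,2].round(3)); print('tool d',(Tj.T@(np.array([u,y,w])-q)).round(1),'t',s['time'],'F',(rj(P0[2]).T@s['wrist_force']).round(1))
def ipl(p,uv,w): # pixel on plane w -> (u,y)
    c,d=ray(p,uv); J=rj(P0[2]); o=jig2w(P0,(0,0,0))[0]; c=J.T@(c-o)*1000; d=J.T@d; return (c+d*(w-c[2])/d[2])[:2].round(1)
def crop(p,x,y,w,h,f,name): cv2.imwrite(f'pics/{name}.png',cv2.resize(p['img'][y:y+h,x:x+w,::-1],None,fx=f,fy=f,interpolation=cv2.INTER_CUBIC))
E
python3 - <<'E'
from h import *
p=arm.read_camera('top'); crop(p,260,160,130,100,6,'t2'); q=arm.read_camera('scene'); crop(q,260,190,100,80,8,'s2')
for l in ('block','spindle'):
  for pp in(p,q): print(l,[(round(b['conf'],2),np.round(np.array(b['bbox'])*[640,480,640,480]).tolist()) for b in arm.boxes_of(pp,l)])
goto(-10,-230,60)
E
```

```text
block [(0.87, [400.0, 259.0, 30.0, 31.0]), (0.65, [317.0, 297.0, 34.0, 34.0]), (0.61, [342.0, 232.0, 52.0, 34.0])]
block [(0.64, [352.0, 281.0, 28.0, 21.0])]
spindle [(0.23, [328.0, 221.0, 105.0, 111.0])]
spindle [(0.69, [319.0, 242.0, 25.0, 18.0])]
now uyw [ 279.8 -168.3  558.6] tool x [ 0.998 -0.069  0.012] z [ 0.013  0.014 -1.   ]
tool d [-290.8   88.9  493.9] t 10.3 F [ 0.7  0.4 -0.2]
```

View pics/t2.png

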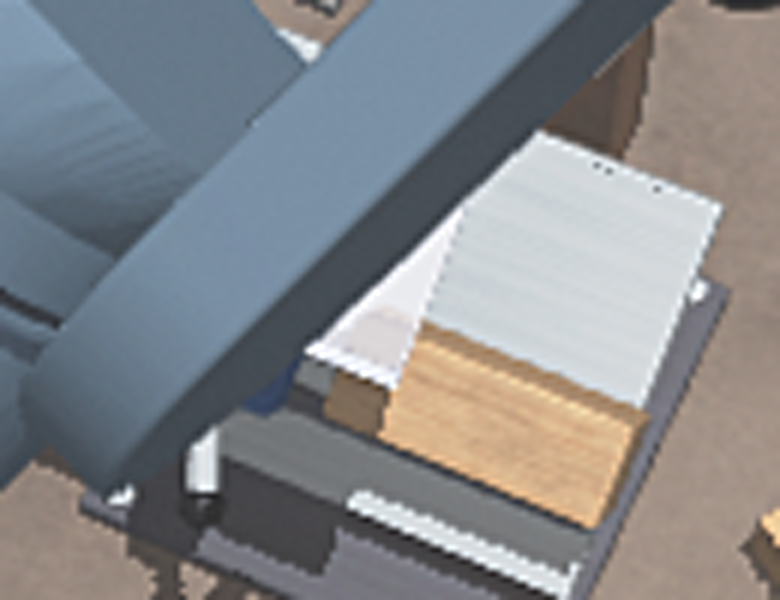

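View pics/s2.png

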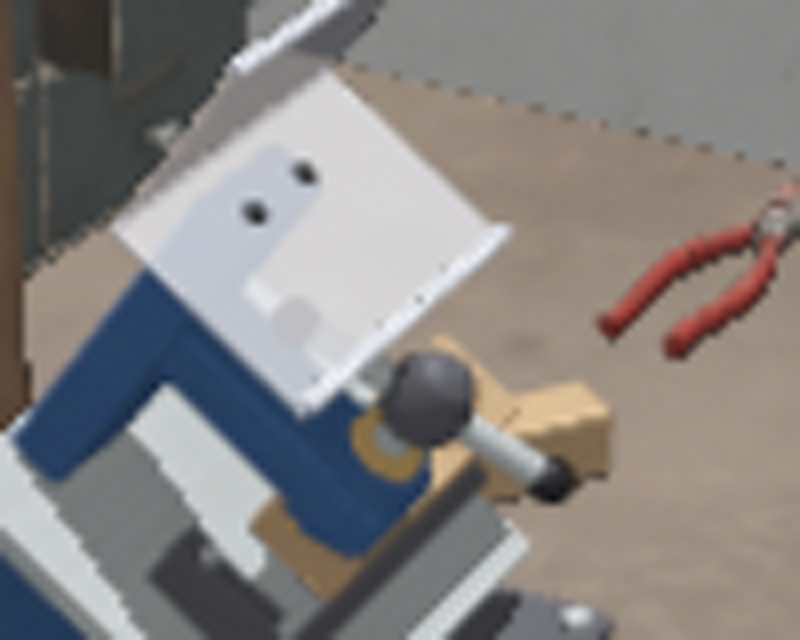

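Run:
```python
from h import *
from scipy.optimize import least_squares
t=arm.read_camera('top');s=arm.read_camera('scene')
print(ipl(t,(367.5,228.7),45),ipl(t,(359.5,247.8),45))
def f(v):
    th,w=v; d=55*np.array([np.cos(th),np.sin(th),0]); c=np.array([0,0,w])
    return np.r_[proj(t,jig2w(P0,[c+d,c-d]))-[[293.75,243.5],[294.5,194.5]],proj(s,jig2w(P0,[c+d,c-d]))-[[328.75,249.75],[297,229.4]]].ravel()
for x0 in(2.8,3.4):
    r=least_squares(f,[x0,130]);print(np.degrees(r.x[0]),r.x[1],r.fun.round(1))
```

```text
[  26.6 -150.4] [ -23. -149.]
198.4036656228809 134.55442251947704 [ 0.5  0.8  0.7  0.6 -0.  -0.4 -0.   0. ]
198.4036656422878 134.55442245286437 [ 0.5  0.8  0.7  0.6 -0.  -0.4 -0.   0. ]
```

```bash
python3 -m handwheel '[1,-20,25,10,-2, 1,-20,25,20,-2, 1,-25,12,38,0, 1,-25,12,38,0, 1,-25,6,40,0, 1,-25,0,40,0, 1,-25,0,40,0, 1,-25,0,40,0, 1,-25,0,40,0, 1,0,0,0,0]'; python3 -c "
from h import *
goto(-5,-225,60)"
```

```text
time: 11.4
tool_pos: [0.5449, -0.1855, 0.3133]
ee_rot: [-2.985, 0.003, -0.978]
wrist_force: [-0.8, 0.4, -0.1]
gripper_width: 0.094
now uyw [  68.2 -265.1  243.1] tool x [ 1.    -0.008  0.022] z [ 0.022 -0.005 -1.   ]
tool d [-77.6 -40.4 181.2] t 11.4 F [-0.7  0.4  0.4]
```

```bash
python3 -m handwheel '[1,-15,-4,38,0, 1,-15,-4,38,0, 1,-15,-4,38,0, 1,-15,-4,38,0, 1,-15,-4,38,0, 1,-3,-4,22,0, 1,0,0,0,0, 1,0,0,0,0, 1,0,0,0,0, 1,0,0,0,0]'
python3 - <<'E'
from h import *
goto(-4,-164.5,24)
p=arm.read_camera('top'); crop(p,260,160,160,120,5,'t3')
E
```

```text
time: 12.4
tool_pos: [0.6315, -0.1858, 0.1258]
ee_rot: [2.939, -0.012, 1.031]
wrist_force: [0.1, -0.2, -0.3]
gripper_width: 0.094
now uyw [  31.6 -266.    39.9] tool x [ 0.998 -0.004  0.064] z [ 0.064 -0.033 -0.997]
tool d [ -37.  -101.8   10.2] t 12.4 F [-0.1 -0.2 -0.3]
```

View pics/t3.png

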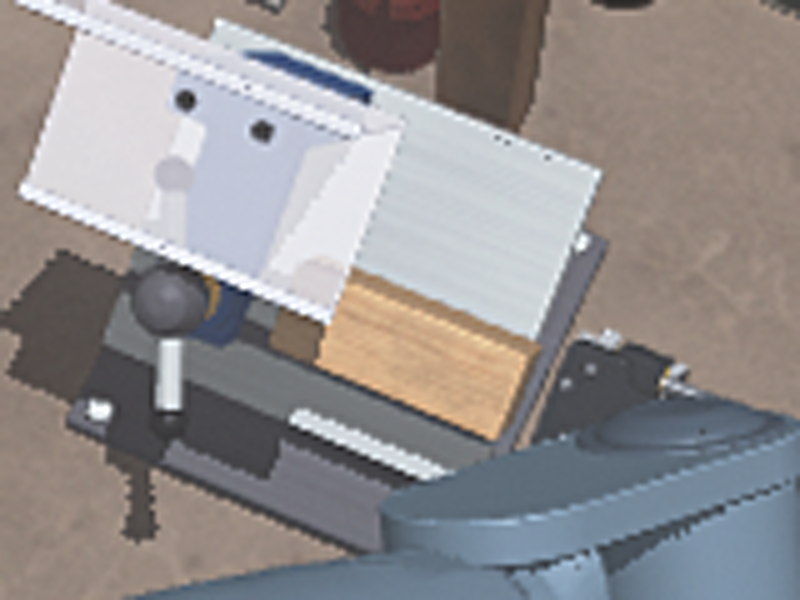

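```bash
python3 st.py; python3 -m handwheel '[1,-30,0,0,0, 1,-10,-20,0,0, 1,0,0,0,0, 1,0,0,0,0, 1,0,0,0,0, 1,0,0,0,0, 1,0,0,0,0, 1,0,0,0,0, 1,0,0,0,0, 1,0,0,0,0]';python3 st.py; python3 -c "
from h import *
goto(-5,-190,24)"
```

```text
q [-0.603  0.053  2.055  0.694  0.544  0.462] x [0.78  0.002 0.625] z [ 0.625 -0.029 -0.78 ] F [ 0.6 -0.5  0.4] [0.03 0.2  0.01]
time: 13.45
tool_pos: [0.605, -0.1718, 0.1102]
ee_rot: [2.921, -0.011, 1.048]
wrist_force: [-0.2, 0.8, 0.4]
gripper_width: 0.094
q [-0.61   0.007  2.144  0.764  0.502  0.378] x [0.772 0.006 0.636] z [ 0.635 -0.038 -0.771] F [-0.2  0.8  0.4] [ 0.04  0.27 -0.02]
now uyw [   1.  -251.8   42.3] tool x [0.997 0.    0.078] z [ 0.078 -0.043 -0.996]
tool d [ -7.4 -62.5  15.1] t 13.45 F [0.  0.8 0.5]
```

```bash
python3 -m handwheel '[1,-3,0,6,0, 1,-3,0,6,0, 1,-2,0,4,0, 1,0,-12,0,0, 1,0,-12,0,0, 1,0,-10,0,0, 1,0,0,0,0, 1,0,0,0,0, 1,0,0,0,0, 1,0,0,0,0]';python3 st.py
python3 - <<'E'
from h import *
goto(-5,-164.5,24)
p=arm.read_camera('top'); crop(p,260,160,160,120,5,'t4')
p=arm.read_camera('scene'); crop(p,260,180,120,90,6,'s4')
E
```

```text
time: 14.45
tool_pos: [0.6097, -0.1341, 0.0893]
ee_rot: [2.923, -0.008, 1.047]
wrist_force: [-0.0, -0.2, -0.1]
gripper_width: 0.0941
q [-0.533  0.032  2.166  0.783  0.425  0.405] x [0.772 0.007 0.635] z [ 0.635 -0.036 -0.772] F [-0.  -0.2 -0.1] [ 0.05  0.28 -0.01]
now uyw [  -6.9 -214.1   22.3] tool x [0.997 0.001 0.077] z [ 0.077 -0.041 -0.996]
tool d [  2.1 -49.5  -3.6] t 14.45 F [-0.1 -0.2 -0. ]
```

View pics/t4.png

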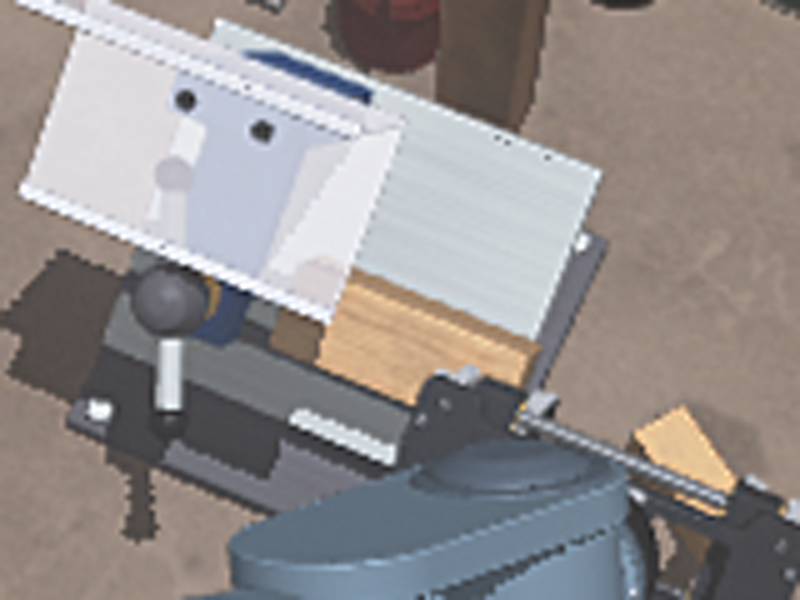

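View pics/s4.png

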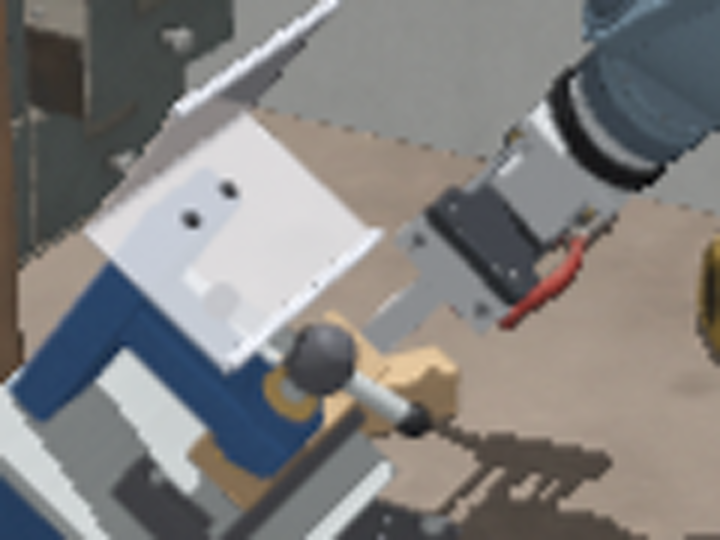

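```bash
python3 -m handwheel '[1,0,-6,0,0, 1,0,-6,0,0, 1,0,-6,0,0, 1,0,-6,0,0, 1,0,-6,0,0, 1,0,-5,0,0, 1,0,-4,0,0, 1,0,-3,0,0, 1,0,-2,0,0, 1,0,0,0,0]'
python3 - <<'E'
from h import *
goto(-5,-164.5,24)
E
```

```text
time: 15.55
tool_pos: [0.6117, -0.0897, 0.0898]
ee_rot: [2.914, -0.011, 1.051]
wrist_force: [-2.1, -3.8, 1.7]
gripper_width: 0.0938
now uyw [  -4.6 -169.8   21.3] tool x [0.997 0.002 0.081] z [ 0.081 -0.048 -0.996]
tool d [-0.1 -5.2 -3. ] t 15.55 F [-0.8 -3.7  2.5]
```

```bash
python3 -m handwheel '[1,0,-2,0,0, 1,0,-2,0,0, 1,0,-2,0,0, 1,0,0,0,0, 1,0,0,0,0, 1,0,0,0,0, 1,0,0,0,0, 1,0,0,0,0, 1,0,0,0,0, 1,0,0,0,0]'
python3 - <<'E'
from h import *
goto(-5,-164.5,24)
E
```

```text
time: 16.55
tool_pos: [0.612, -0.0843, 0.0898]
ee_rot: [2.912, -0.013, 1.052]
wrist_force: [-3.0, -3.5, 2.6]
gripper_width: 0.0939
now uyw [  -4.4 -164.4   21.1] tool x [0.997 0.001 0.082] z [ 0.082 -0.051 -0.995]
tool d [-0.4  0.3 -3. ] t 16.55 F [-1.  -3.5  3.9]
```

Still only about 3.5 N, which is sliding friction and not the stop. Continue in small steps.

```bash
python3 -m handwheel '[1,0,-1.5,0,0, 1,0,-1.5,0,0, 1,0,-1,0,0, 1,0,0,0,0, 1,0,0,0,0, 1,0,0,0,0, 1,0,0,0,0, 1,0,0,0,0, 1,0,0,0,0, 1,0,0,0,0]'
python3 - <<'E'
from h import *
goto(-5,-164.5,24)
p=arm.read_camera('top'); crop(p,260,160,160,120,5,'t5')
p=arm.read_camera('scene'); crop(p,260,180,120,90,6,'s5')
E
```

```text
time: 17.55
tool_pos: [0.6121, -0.0845, 0.0902]
ee_rot: [2.902, -0.013, 1.051]
wrist_force: [-3.8, -3.8, 2.4]
gripper_width: 0.0943
now uyw [  -4.1 -164.6   21.4] tool x [0.996 0.005 0.084] z [ 0.084 -0.06  -0.995]
tool d [-0.7  0.1 -2.6] t 17.55 F [-1.7 -3.8  4.2]
```

View pics/t5.png

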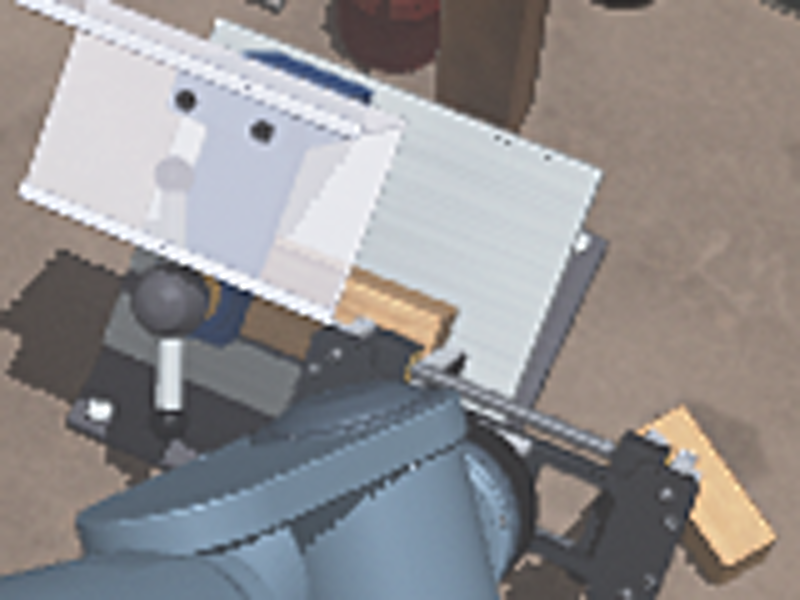

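View pics/s5.png

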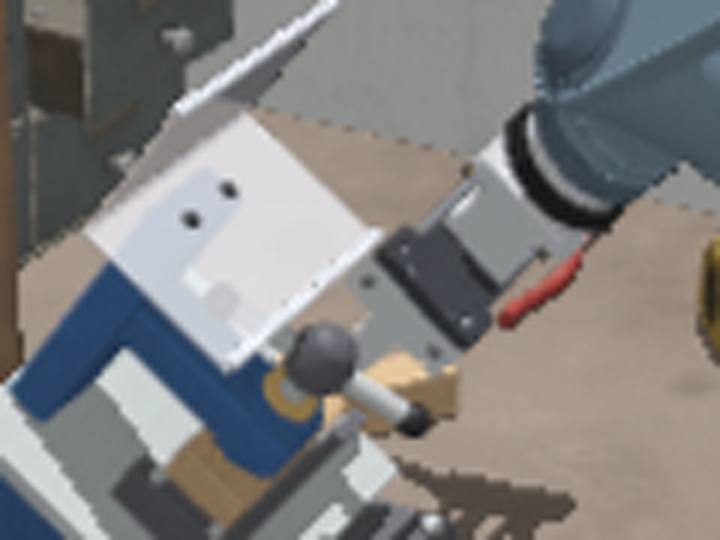

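Run:
```python
from h import *
t=arm.read_camera('top');s=arm.read_camera('scene')
print(ipl(t,(260+457/5,160+312/5),45),ipl(t,(260+432/5,160+358/5),45))
crop(s,270,230,50,40,16,'s6'); crop(t,310,210,50,40,16,'t6')
q=proj(s,jig2w(P0,[(22.5,15,45),(-22.5,15,45),(22.5,15,0),(22.5,15,26),(-22.5,15,26),(33,15,0),(33,15,26),(-33,15,26)])); print(((q-[270,230])*16).round())
q=proj(t,jig2w(P0,[(22.5,-105,45),(-22.5,-105,45),(22.5,-105,0)])); print(((q-[310,210])*16).round())
```

```text
[  26.3 -109.7] [   1.4 -106.3]
[[312. 380.]
 [487. 548.]
 [196. 512.]
 [262. 437.]
 [435. 603.]
 [156. 474.]
 [222. 398.]
 [476. 642.]]
[[624. 210.]
 [519. 490.]
 [677. 175.]]
```

View pics/s6.png

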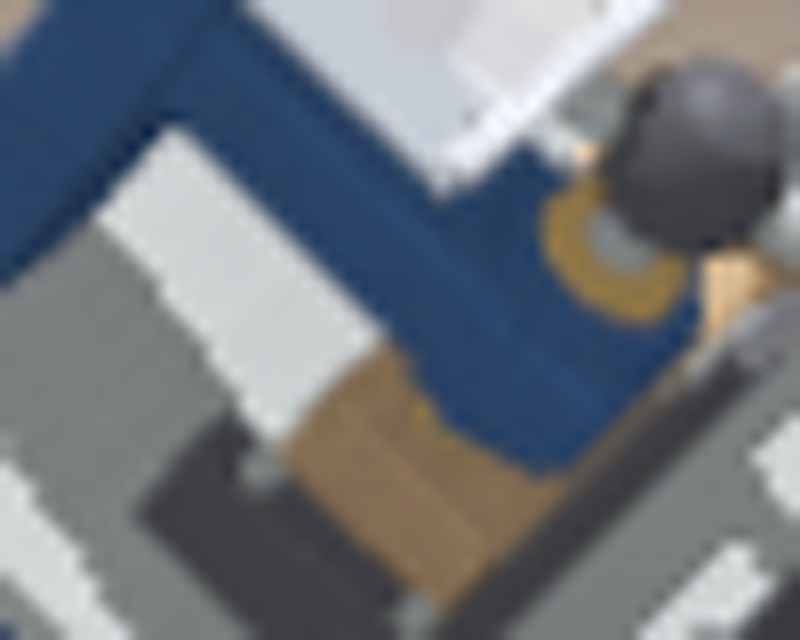

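View pics/t6.png

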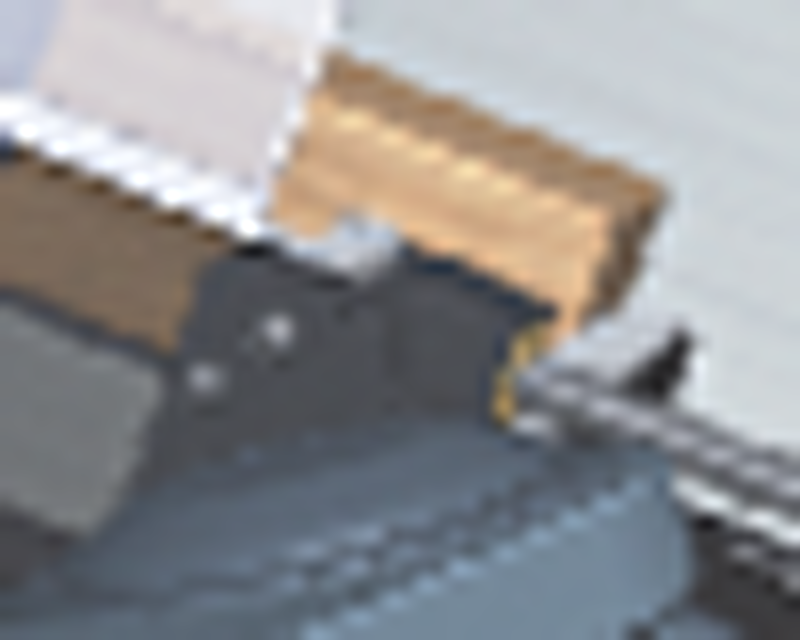

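```bash
python3 -m handwheel '[1,0,4,0,0, 1,-6,0,-1,0, 1,-6,0,0,0, 1,0,0,0,0, 1,0,-2,0,0, 1,0,-2,0,0, 1,0,-3,0,0, 1,0,-3,0,0, 1,0,-3,0,0, 1,0,-3,0,0]'
python3 - <<'E'
from h import *
goto(-15,-164.5,24)
q,T,s=tcp(); print((q-97*T[:,2]-88*T[:,1]+37*T[:,0]).round(1),(q-135*T[:,2]-88*T[:,1]+37*T[:,0]).round(1), s['torque'].round(2))
E
```

```text
time: 18.75
tool_pos: [0.6005, -0.0847, 0.0828]
ee_rot: [2.871, -0.016, 1.049]
wrist_force: [-12.9, -14.7, 4.0]
gripper_width: 0.0941
now uyw [ -17.9 -164.7   22. ] tool x [0.996 0.013 0.089] z [ 0.089 -0.088 -0.992]
tool d [ 3.   0.  -1.8] t 18.75 F [ -8.3 -14.6  10.7]
[  9.8 -68.  113.6] [  6.4 -64.6 151.3] [-1.73  1.33 -1.12]
```

Block is home: 14.6 N resists at face y = -105.2 mm (expected -105) with the guard clear, and the tip no longer advances. Retreat, close, and rise.

```bash
python3 -m handwheel '[1,0,6,0,0, 1,0,10,0,0, 1,0,10,-10,0, 0,-2,5,-22,0, 0,-2,0,-25,0, 0,-2,0,-25,0, 0,-2,0,-25,0, 0,-2,0,-25,0, 0,0,0,-25,0, 0,0,0,0,0]'; python3 st.py
python3 - <<'E'
from h import *
goto(-27,-34.5,170)
p=arm.read_camera('top'); crop(p,260,160,160,120,5,'t7')
print(ipl(p,(260,160),45))
E
```

```text
time: 19.75
tool_pos: [0.4871, -0.1027, 0.2024]
ee_rot: [2.874, -0.014, 1.047]
wrist_force: [0.9, -0.6, -0.5]
gripper_width: 0.0412
q [-0.617 -0.604  2.422  0.471  0.739  0.707] x [0.766 0.02  0.643] z [ 0.642 -0.081 -0.763] F [ 0.9 -0.6 -0.5] [ 0.03  0.27 -0.  ]
now uyw [ -42.3 -181.8  185.1] tool x [0.996 0.014 0.087] z [ 0.088 -0.086 -0.992]
tool d [  15.9 -148.     3.6] t 19.75 F [ 0.5 -0.6 -0.9]
[ 85.2 151.2]
```

View pics/t7.png

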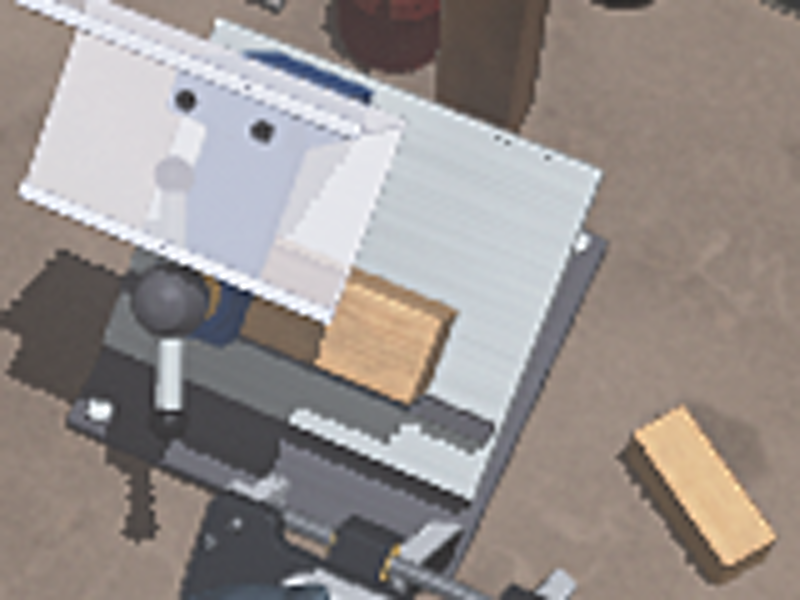

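```bash
python3 -m handwheel '[0,3,-30,0,0, 0,4,-30,0,0, 0,4,-30,0,0, 0,4,-28,0,0, 0,2,-20,0,0, 0,1,-10,0,0, 0,0,0,5,0, 0,0,0,10,0, 0,0,0,0,0, 0,0,0,0,0]'
python3 - <<'E'
from h import *
goto(-27,-34.5,129)
t=arm.read_camera('top')
for a in((495,440),(410,405)): print(ipl(t,(260+a[0]/5,160+a[1]/5),45))
crop(t,260,160,160,120,5,'t8')
p=arm.read_camera('scene'); crop(p,260,180,120,90,6,'s8')
E
```

```text
time: 20.8
tool_pos: [0.5163, 0.0519, 0.1744]
ee_rot: [2.894, -0.011, 1.017]
wrist_force: [-0.3, -0.5, 0.2]
gripper_width: 0.0002
now uyw [-33.4 -27.5 144.7] tool x [0.998 0.012 0.064] z [ 0.065 -0.077 -0.995]
tool d [ 5.3  5.8 16.6] t 20.8 F [-0.1 -0.5  0.3]
[ -23.9 -148.1]
[ -23.7 -104.4]
```

View pics/t8.png

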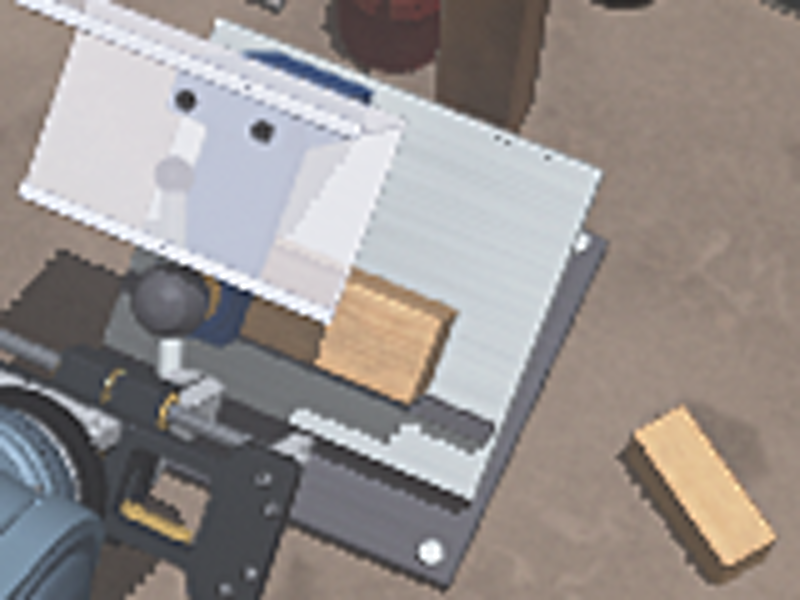

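View pics/s8.png

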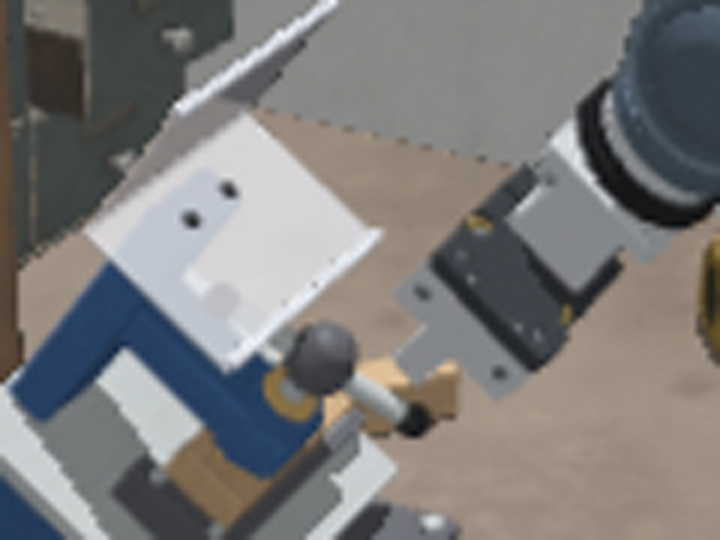

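```bash
cat >> h.py <<'E'
def C(ph,r=36,ex=0,hx=8,hy=12.5):
    a=np.radians(ph); d=6+hx*abs(np.sin(a))+hy*abs(np.cos(a))+ex
    return np.array([r*np.cos(a)-d*np.sin(a), r*np.sin(a)+d*np.cos(a)])
def plan(phs,w0,ph0,r=36,dep=5,ex=0):
    # bar axis at w0 when angle ph0; absolute angles, clockwise decreasing
    q,T,s=tcp(); print('now',q.round(1),'z',T[:,2].round(3),'F',(rj(P0[2]).T@s['wrist_force']).round(1),'t',s['time'])
    for ph in phs:
        c=C(ph,r,ex); g=np.array([c[0],c[1],w0-(ph0-ph)/36-dep]); print(ph,g.round(0),(T.T@(g-q)).round(1)); q=g
def barang(q,r=36):
    phs=np.arange(40,300,.5); return phs[np.argmin([np.hypot(*(C(p,r)-q[:2])) for p in phs])]
E
python3 -m handwheel '[0,5,9,0,0, 0,0,0,8,0, 0,0,0,8,0, 0,0,0,0,0, 0,0,-4,0,0, 0,0,-4,0,0, 0,0,-4,0,0, 0,0,-4,0,0, 0,0,0,0,0, 0,0,0,0,0]'
python3 - <<'E'
from h import *
plan(range(190,50,-15),134.5,198)
E
```

```text
time: 21.9
tool_pos: [0.5294, 0.0562, 0.1629]
ee_rot: [2.888, -0.006, 1.009]
wrist_force: [-2.5, -4.4, 1.0]
gripper_width: 0.0008
now [-29.2 -23.2 127.7] z [ 0.061 -0.084 -0.995] F [-1.6 -4.4  2.3] t 21.9
190 [-32. -26. 129.] [-2.8  2.5 -1.5]
175 [-38. -16. 129.] [-5.3 -9.8 -0.7]
160 [-41.  -7. 128.] [-3.2 -9.  -0.5]
145 [-41.   4. 128.] [ -0.4 -10.5  -0.5]
130 [-39.  15. 128.] [  3.  -11.   -0.3]
115 [-32.  25. 127.] [  6.7 -10.1  -0. ]
100 [-22.  33. 127.] [10.  -7.8  0.4]
85 [-12.  37. 126.] [10.2 -4.4  0.7]
70 [ -4.  40. 126.] [ 7.5 -2.7  0.6]
55 [  4.  41. 126.] [ 8.9 -0.8  0.9]
```

```bash
python3 -m handwheel '[0,-8,-9,0,0, 0,-4,-11,0,0, 0,-2,-12,0,0, 0,2,-12,0,0, 0,5,-12,0,0, 0,8,-10,0,0, 0,10,-8,0.5,0, 0,10,-6,0.5,0, 0,0,0,0,0, 0,0,0,0,0]'
python3 - <<'E'
from h import *
q,T,s=tcp(); a=barang(q); print('bar',a)
plan(range(int(a)-10,50,-10),134.5,198)
p=arm.read_camera('scene'); crop(p,260,180,120,90,6,'s9')
E
```

```text
time: 22.9
tool_pos: [0.5466, 0.1304, 0.1679]
ee_rot: [2.867, -0.005, 0.985]
wrist_force: [0.7, -0.0, -0.1]
gripper_width: 0.0008
bar 76.0
now [-11.7  50.8 121.6] z [ 0.051 -0.11  -0.993] F [ 0.5 -0.  -0.5] t 22.9
66 [ -2.  40. 126.] [ 9.5 11.  -2.6]
56 [  4.  41. 126.] [ 6.  -0.4  0.5]
```

View pics/s9.png

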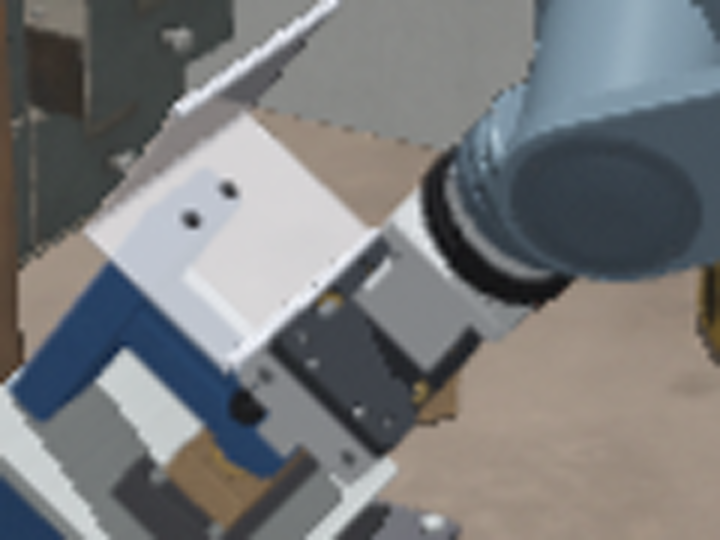

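```bash
cat >> h.py <<'E'
def ballang(p,uv):
    for ph in [0]:
        w=131.
        for _ in range(3): u,y=ipl(p,uv,w)
    return np.degrees(np.arctan2(y,u))%360,np.hypot(u,y)
def ballfit(p,uv,w):
    u,y=ipl(p,uv,w); return round(np.degrees(np.arctan2(y,u))%360,1),round(np.hypot(u,y),1)
E
python3 - <<'E'
from h import *
p=arm.read_camera('scene')
for w in (128,131,133): print(ballfit(p,(300.5,247.8),w))
E
```

```text
(np.float64(82.4), np.float64(57.2))
(np.float64(83.0), np.float64(60.7))
(np.float64(83.3), np.float64(62.9))
```

```bash
python3 -m handwheel '[0,5,5,-2,0, 0,6,4,-1,0, 0,7,1,0,0, 0,7,1,0,0, 0,4,0,0,0, 0,0,0,0,0, 0,-6,0,0,0, 0,-8,0,-15,0, 0,-4,0,-30,0, 0,0,10,-25,0]'
python3 - <<'E'
from h import *
q,T,s=tcp(); print(s['joint_pos'].round(2))
goto(-7,-46,165)
p=arm.read_camera('scene'); crop(p,260,180,120,90,6,'s10')
p=arm.read_camera('top'); crop(p,260,160,160,120,5,'t10')
E
```

```text
time: 24.0
tool_pos: [0.4969, 0.1163, 0.2229]
ee_rot: [2.888, -0.013, 0.932]
wrist_force: [0.0, 0.1, 0.8]
gripper_width: 0.0001
[ 0.1  -0.47  2.28 -0.24  0.73  1.81]
now uyw [-21.   37.1 195.2] tool x [1.    0.018 0.012] z [ 0.014 -0.109 -0.994]
tool d [12.1 79.5 39.3] t 24.0 F [0.5 0.1 0.6]
```

View pics/s10.png

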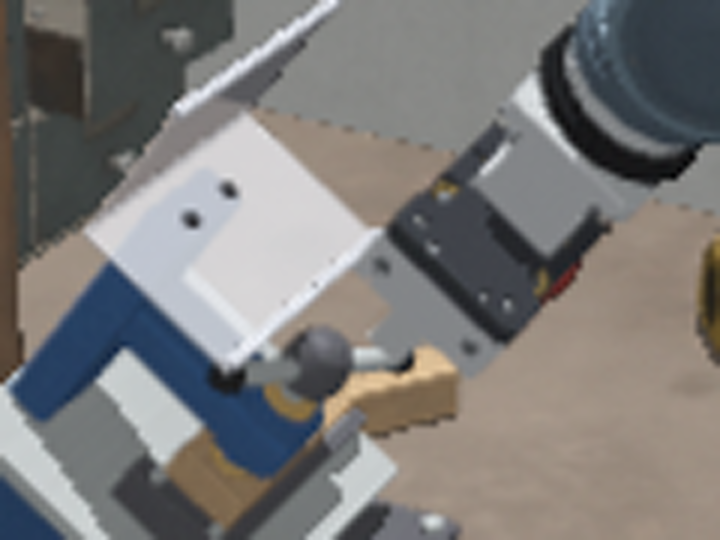

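View pics/t10.png

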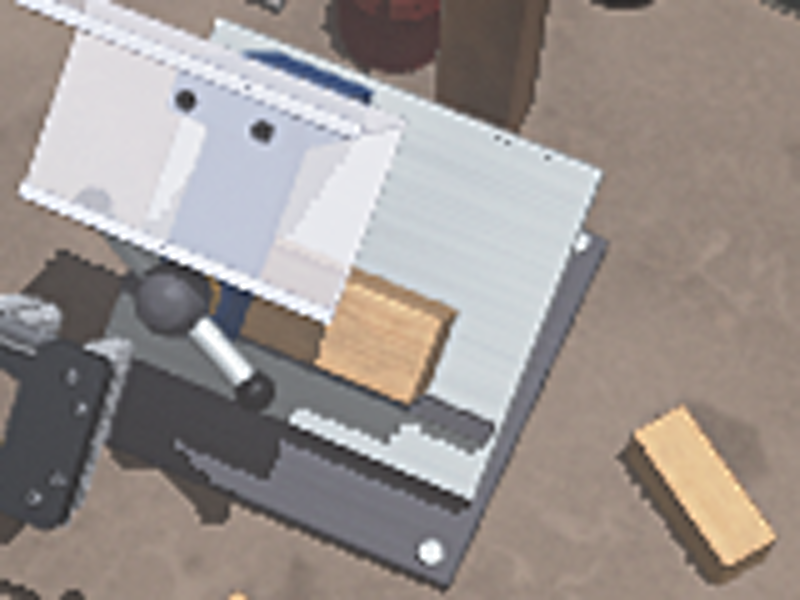

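```bash
cat >> h.py <<'E'
def barfit(t,s,tb,sb,x0):
    # tb: {sign:(px)} top, sb scene; sign +1 ball at th
    from scipy.optimize import least_squares
    def f(v):
        d=55*np.array([np.cos(v[0]),np.sin(v[0]),0]);c=np.array([0,0,v[1]]);o=[]
        for p,b in((t,tb),(s,sb)):
            for k,uv in b.items(): o.append(proj(p,jig2w(P0,[c+k*d]))[0]-uv)
        return np.ravel(o)
    r=least_squares(f,[np.radians(x0),128]);return np.degrees(r.x[0]).round(1),r.x[1].round(1),r.fun.round(1)
E
python3 - <<'E'
from h import *
t=arm.read_camera('top');s=arm.read_camera('scene')
print(barfit(t,s,{1:(311.4,238),-1:(279,200)},{1:(327,240),-1:(298,243)},240))
E
```

```text
(np.float64(242.1), np.float64(128.9), array([ 0. ,  0.3,  0.5,  1. , -1.2, -0.6, -0.6, -1.2]))
```

```bash
python3 - <<'E'
from h import *
c=C(242,ex=5); goto(c[0],c[1],165)
E
python3 -m handwheel '[0,-4,25,0,0, 0,0,25,8,0, 0,4,25,8,0, 0,6,12,10,0, 0,3,0,10,0, 0,0,0,0,0, 0,0,0,0,0, 0,0,0,0,0, 0,0,0,0,0, 0,0,0,0,0]'
python3 - <<'E'
from h import *
c=C(242,ex=5); goto(c[0],c[1],125)
E
```

```text
now uyw [-19.7  36.6 194.6] tool x [1.    0.017 0.014] z [ 0.016 -0.11  -0.994]
tool d [22.2 76.3 38.5] t 24.2 F [-0.1 -0.2 -0.4]
time: 25.2
tool_pos: [0.5228, 0.0225, 0.1966]
ee_rot: [2.894, -0.016, 0.915]
wrist_force: [0.1, -0.5, 0.1]
gripper_width: 0.0006
now uyw [-15.5 -56.9 159.3] tool x [1.    0.016 0.   ] z [ 0.002 -0.109 -0.994]
tool d [ 19.9 -17.2  32.6] t 25.2 F [ 0.2 -0.5  0. ]
```

```bash
python3 -m handwheel '[0,10,-8,0,0, 0,10,-8,0,0, 0,0,0,11,0, 0,0,0,11,0, 0,0,0,11,0, 0,0,0,0,0, 0,-4,-2,0,0, 0,-4,-2,0,0, 0,-4,-2,0,0, 0,0,0,0,0]'
python3 - <<'E'
from h import *
q,T,s=tcp(); a=barang(q); print('bar',a)
plan(range(235,50,-15),129.8,242)
p=arm.read_camera('top'); crop(p,260,160,160,120,5,'t11')
E
```

```text
time: 26.2
tool_pos: [0.5533, 0.0433, 0.1801]
ee_rot: [2.883, -0.009, 0.942]
wrist_force: [-0.7, 0.4, -0.3]
gripper_width: 0.0003
bar 243.5
now [  0.2 -36.3 128.2] z [ 0.021 -0.11  -0.994] F [-0.7  0.4  0.2] t 26.2
235 [ -4. -41. 125.] [-4.9  4.   3.9]
220 [-14. -39. 124.] [-9.7 -2.   0. ]
205 [-24. -34. 124.] [-9.5 -5.2 -0.3]
190 [-32. -26. 123.] [-8.  -8.5 -0.7]
175 [-38. -16. 123.] [-5.3 -9.8 -0.8]
160 [-41.  -7. 123.] [-3.1 -9.1 -0.6]
145 [-41.   4. 122.] [ -0.4 -10.5  -0.8]
130 [-39.  15. 122.] [  3.1 -11.   -0.7]
115 [-32.  25. 121.] [  6.8 -10.   -0.6]
100 [-22.  33. 121.] [10.1 -7.7 -0.2]
85 [-12.  37. 120.] [10.3 -4.3  0.1]
70 [ -4.  40. 120.] [ 7.5 -2.6  0.3]
55 [  4.  41. 120.] [ 8.9 -0.8  0.5]
```

View pics/t11.png

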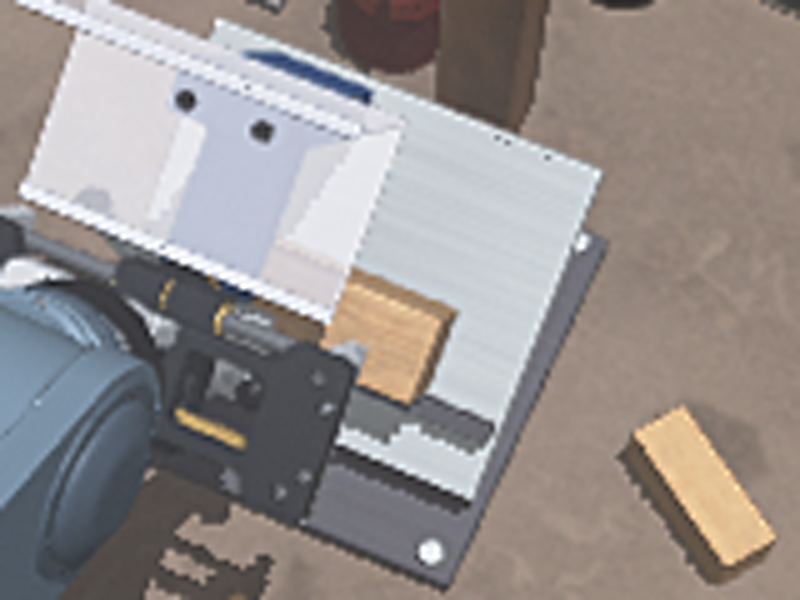

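```bash
python3 -m handwheel '[0,-4,3,4,0, 0,-9,-1,0,0, 0,-10,-4,0,0, 0,-9,-7,0,0, 0,-8,-10,0,0, 0,-4,-11,0,0, 0,-2,-11,0,0, 0,1,-11,0,0, 0,0,0,0,0, 0,0,0,0,0]'
python3 - <<'E'
from h import *
q,T,s=tcp(); a=barang(q); print('bar',a)
plan(range(int(a)-12,48,-12),129.8,242)
E
```

```text
time: 27.25
tool_pos: [0.5309, 0.0781, 0.1614]
ee_rot: [2.836, -0.01, 0.971]
wrist_force: [-0.1, -0.4, -0.3]
gripper_width: 0.0006
bar 153.0
now [-28.6  -1.3 125.6] z [ 0.05  -0.143 -0.988] F [-0.3 -0.4 -0.2] t 27.25
141 [-41.   7. 122.] [-12.3  -8.6   1.8]
129 [-38.  15. 122.] [ 3.1 -8.7 -0.8]
117 [-33.  24. 121.] [ 5.4 -8.  -0.6]
105 [-26.  30. 121.] [ 7.6 -6.6 -0.3]
93 [-17.  35. 121.] [ 9.3 -4.5  0.1]
81 [-10.  38. 120.] [ 6.5 -2.7  0.2]
69 [ -4.  40. 120.] [ 6.2 -1.9  0.4]
57 [  3.  41. 120.] [ 7.1 -0.6  0.6]
```

```bash
python3 -m handwheel '[0,-6,-9,2,0, 0,-4,-11,0,0, 0,2,-11,0,0, 0,5,-10,0,0, 0,8,-9,0,0, 0,9,-6,0,0, 0,8,-3,0,0, 0,8,-1,0,0, 0,0,0,0,0, 0,0,0,0,0]'
python3 - <<'E'
from h import *
q,T,s=tcp(); a=barang(q); print('bar',a)
plan(range(int(a)-12,48,-12),129.8,242)
p=arm.read_camera('scene'); crop(p,260,180,120,90,6,'s12')
E
```

```text
time: 28.25
tool_pos: [0.549, 0.127, 0.1581]
ee_rot: [2.826, -0.019, 0.909]
wrist_force: [0.2, -0.2, 0.8]
gripper_width: 0.0004
bar 83.0
now [-15.4  47.4 112.3] z [ 0.014 -0.172 -0.985] F [ 0.6 -0.2  0.5] t 28.25
71 [ -5.  40. 120.] [10.2  9.2 -6.2]
59 [  2.  41. 120.] [ 7.  -0.8  0.2]
```

View pics/s12.png

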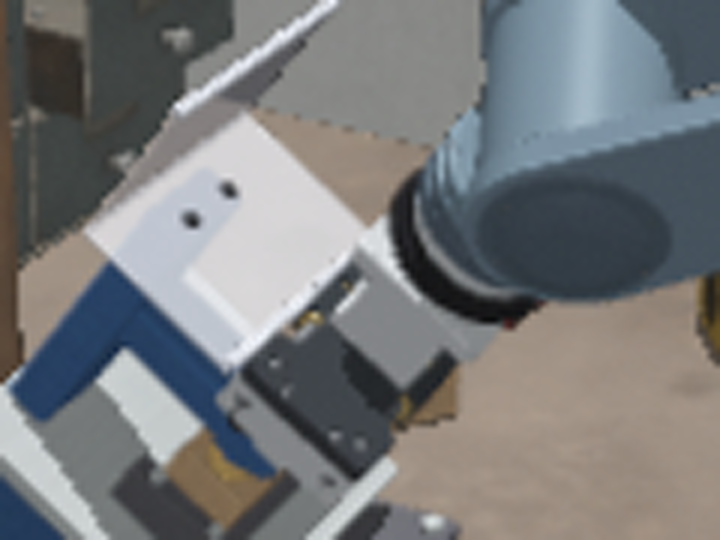

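```bash
python3 -m handwheel '[0,4,4,-5,0, 0,5,4,-2,0, 0,7,2,0,0, 0,7,1,0,0, 0,5,0,0,0, 0,3,0,0,0, 0,-6,0,0,0, 0,-8,0,-15,0, 0,-4,4,-30,0, 0,0,15,-20,0]'
python3 - <<'E'
from h import *
goto(-7,-46,165)
p=arm.read_camera('scene'); crop(p,260,180,120,90,6,'s13')
p=arm.read_camera('top'); crop(p,260,160,160,120,5,'t13')
E
```

```text
time: 29.3
tool_pos: [0.5021, 0.1105, 0.2174]
ee_rot: [2.847, -0.025, 0.856]
wrist_force: [0.1, 0.5, 0.5]
gripper_width: 0.0004
now uyw [-19.9  31.3 187.8] tool x [ 0.999  0.026 -0.03 ] z [-0.025 -0.17  -0.985]
tool d [11.6 72.7 35.3] t 29.3 F [0.4 0.5 0.4]
```

View pics/s13.png

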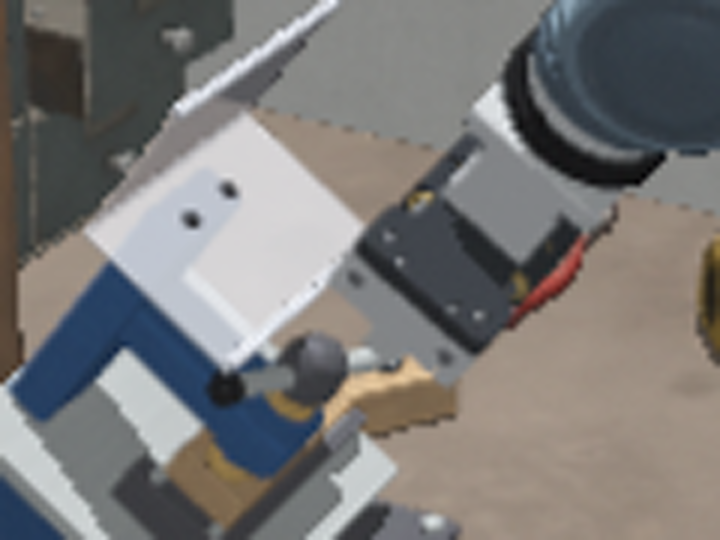

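View pics/t13.png

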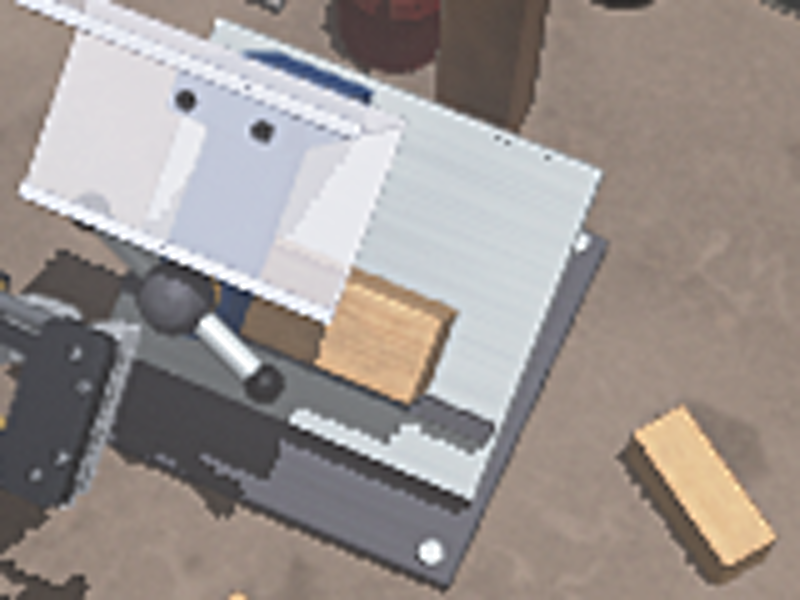

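Run:
```python
from h import *
t=arm.read_camera('top');s=arm.read_camera('scene')
th,w,f=barfit(t,s,{1:(312.8,236.4),-1:(278.8,201.4)},{-1:(297.7,244.7)},240);print(th,w,f)
c=C(th,ex=6); goto(c[0],c[1],160); goto(c[0],c[1],120)
```

```text
246.6 123.9 [ 0.5  0.3  0.1  0.8 -0.5 -0.6]
now uyw [-19.3  30.6 186.8] tool x [ 0.999  0.023 -0.029] z [-0.024 -0.171 -0.985]
tool d [26.4 68.4 38.3] t 29.5 F [ 0.2  0.3 -0.5]
now uyw [-19.3  30.6 186.8] tool x [ 0.999  0.023 -0.029] z [-0.024 -0.171 -0.985]
tool d [27.5 61.5 77.7] t 29.5 F [ 0.2  0.3 -0.5]
```

```bash
python3 -m handwheel '[0,2,22,0,0, 0,6,22,8,0, 0,8,16,10,0, 0,8,2,10,0, 0,3,0,8,0, 0,0,0,0,0, 0,0,0,0,0, 0,0,0,0,0, 0,0,0,0,0, 0,0,0,0,0]'
python3 - <<'E'
from h import *
c=C(246.6,ex=6); goto(c[0],c[1],119)
E
```

```text
time: 30.5
tool_pos: [0.5415, 0.043, 0.2025]
ee_rot: [2.852, -0.024, 0.841]
wrist_force: [0.1, -0.0, -0.2]
gripper_width: 0.0005
now uyw [  3.4 -36.6 153.3] tool x [ 0.999  0.025 -0.04 ] z [-0.035 -0.169 -0.985]
tool d [ 5.9  0.4 34.6] t 30.5 F [-0.  -0.  -0.3]
```

```bash
python3 -m handwheel '[0,5,1,0,0, 0,0,0,12,0, 0,0,0,12,0, 0,0,0,10,0, 0,0,0,0,0, 0,-5,0,0,0, 0,-6,0,0,0, 0,-8,0,0,0, 0,-9,-3,0,0, 0,0,0,0,0]'
python3 - <<'E'
from h import *
q,T,s=tcp(); a=barang(q); print('bar',a)
plan(range(int(a)-12,48,-12),124.5,246)
E
```

```text
time: 31.5
tool_pos: [0.5494, 0.0378, 0.1736]
ee_rot: [2.836, -0.021, 0.884]
wrist_force: [-0.1, 0.3, -0.1]
gripper_width: 0.0006
bar 231.5
now [ -6.8 -41.8 125.1] z [-0.005 -0.171 -0.985] F [-0.1  0.3 -0.1] t 31.5
219 [-15. -39. 119.] [-8.  -4.3  5.8]
207 [-23. -35. 118.] [-7.6 -4.2 -0.3]
195 [-30. -29. 118.] [-6.7 -6.3 -0.7]
183 [-35. -21. 118.] [-5.2 -8.1 -1. ]
171 [-39. -14. 117.] [-3.4 -7.1 -0.9]
159 [-41.  -6. 117.] [-2.1 -7.5 -0.9]
147 [-42.   2. 117.] [-0.3 -8.3 -1.1]
135 [-40.  11. 116.] [ 1.9 -8.7 -1.2]
123 [-36.  20. 116.] [ 4.2 -8.4 -1.2]
111 [-30.  27. 116.] [ 6.5 -7.4 -1. ]
99 [-21.  33. 115.] [ 8.5 -5.6 -0.7]
87 [-13.  37. 115.] [ 8.7 -3.4 -0.3]
75 [ -7.  39. 115.] [ 5.7 -2.3 -0.1]
63 [ -0.  41. 114.] [ 6.7 -1.3  0.1]
51 [  7.  41. 114.] [7.5 0.2 0.3]
```

```bash
python3 -m handwheel '[0,-3,2,7,0, 0,-8,-4,1,0, 0,-9,-6,0,0, 0,-8,-8,-1,0, 0,-7,-10,-1,0, 0,-5,-10,-1,0, 0,-3,-10,-1,0, 0,0,-10,-1,0, 0,0,0,0,0, 0,0,0,0,0]'
python3 - <<'E'
from h import *
q,T,s=tcp(); a=barang(q); print('bar',a)
plan(range(int(a)-12,48,-12),124.5,246)
p=arm.read_camera('scene'); crop(p,260,180,120,90,6,'s14')
E
```

```text
time: 32.5
tool_pos: [0.5323, 0.0785, 0.1524]
ee_rot: [2.797, -0.022, 0.923]
wrist_force: [0.6, -1.8, -0.1]
gripper_width: 0.0003
bar 152.0
now [-32.7  -1.  117.3] z [ 0.029 -0.194 -0.98 ] F [ 0.5 -1.8 -0.4] t 32.5
140 [-41.   7. 117.] [-7.9 -8.5 -1.1]
128 [-38.  16. 116.] [ 3.3 -8.6 -1.3]
116 [-33.  24. 116.] [ 5.7 -7.8 -1.1]
104 [-25.  31. 116.] [ 7.8 -6.4 -0.8]
92 [-16.  35. 115.] [ 9.5 -4.2 -0.3]
80 [-10.  38. 115.] [ 6.2 -2.6 -0. ]
68 [ -3.  40. 115.] [ 6.3 -1.7  0.1]
56 [  4.  41. 114.] [ 7.2 -0.5  0.4]
```

View pics/s14.png

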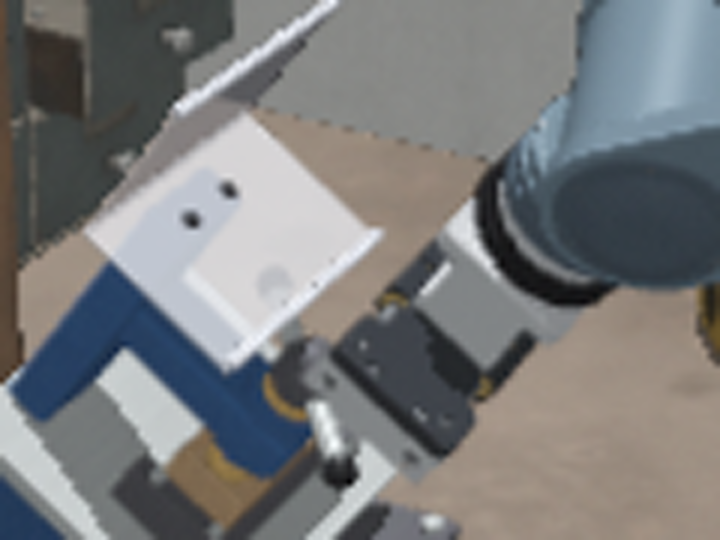

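```bash
python3 -m handwheel '[0,-4,-9,-1.5,0, 0,-2,-10,-2,0, 0,2,-10,-2,0, 0,5,-9,-2,0, 0,8,-8,-1.5,0, 0,9,-6,-1,0, 0,8,-3,-1,0, 0,8,-1,0,0, 0,0,0,0,0, 0,0,0,0,0]'
python3 - <<'E'
from h import *
q,T,s=tcp(); a=barang(q); print('bar',a)
plan(range(int(a)-12,48,-12),124.5,246)
p=arm.read_camera('scene'); crop(p,260,180,120,90,6,'s15')
E
```

```text
time: 33.55
tool_pos: [0.5444, 0.1236, 0.1541]
ee_rot: [2.787, -0.034, 0.845]
wrist_force: [0.1, 0.5, -0.4]
gripper_width: 0.0002
bar 94.5
now [-21.5  44.1 111.6] z [-0.018 -0.229 -0.973] F [-0.2  0.5 -0.4] t 33.55
82 [-10.  38. 115.] [10.6  7.3 -2. ]
70 [ -4.  40. 115.] [ 6.2 -1.8 -0.3]
58 [  3.  41. 114.] [ 7.1 -0.7 -0. ]
```

View pics/s15.png

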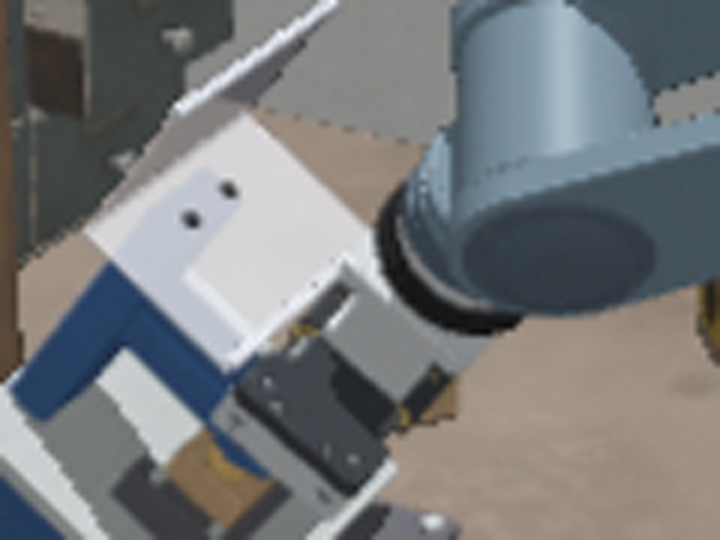

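```bash
python3 -m handwheel '[0,5,5,-3,0, 0,5,4,-1,0, 0,7,1,0,0, 0,7,0,0,0, 0,6,0,0,0, 0,4,0,0,0, 0,-6,0,0,0, 0,-8,0,-15,0, 0,-4,6,-30,0, 0,0,15,-20,0]'
python3 - <<'E'
from h import *
goto(-7,-46,165)
p=arm.read_camera('scene'); crop(p,260,180,120,90,6,'s16')
p=arm.read_camera('top'); crop(p,260,160,160,120,5,'t16')
E
```

```text
time: 34.6
tool_pos: [0.5013, 0.1084, 0.2125]
ee_rot: [2.806, -0.044, 0.777]
wrist_force: [0.1, 0.1, 0.6]
gripper_width: 0.0001
now uyw [-23.4  29.2 184.3] tool x [ 0.997  0.025 -0.075] z [-0.067 -0.231 -0.971]
tool d [15.9 69.4 35. ] t 34.6 F [0.4 0.1 0.4]
```

View pics/s16.png

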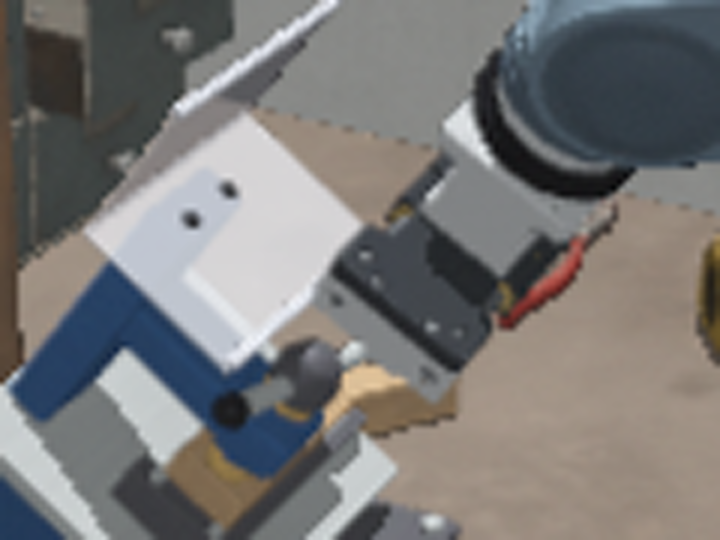

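View pics/t16.png

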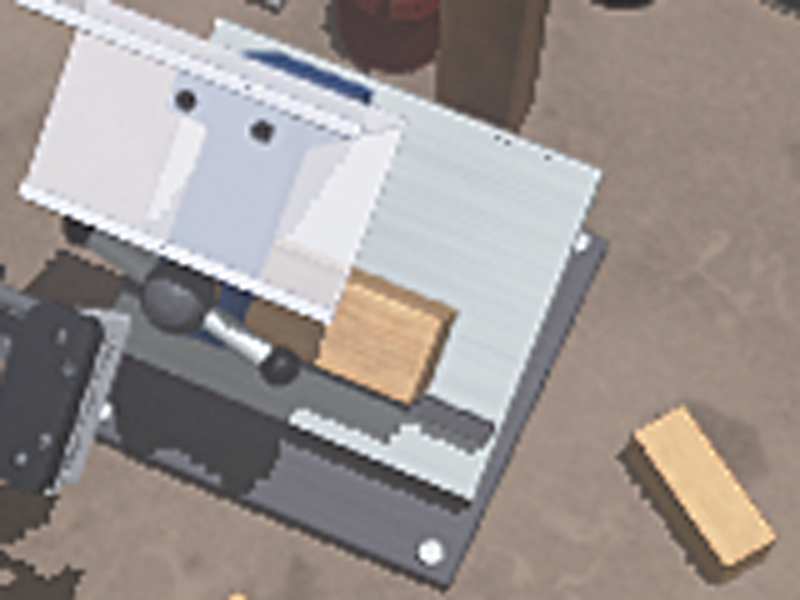

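Run:
```python
from h import *
t=arm.read_camera('top');s=arm.read_camera('scene')
th,w,f=barfit(t,s,{1:(316,232.8),-1:(275.4,206)},{-1:(298.3,248.7)},240);print(th,w,f)
for r in(36,): 
  c=C(th,r,ex=6);print(c); goto(c[0],c[1],150); goto(c[0],c[1],115)
```

```text
258.7 120.8 [ 0.7 -0.3  1.   0.1  0.6 -0.7]
[ 14.80800134 -39.67059887]
now uyw [-23.   28.6 183.2] tool x [ 0.997  0.023 -0.073] z [-0.066 -0.232 -0.97 ]
tool d [38.6 60.2 45.6] t 34.8 F [-0.3  0.2 -0.2]
now uyw [-23.   28.6 183.2] tool x [ 0.997  0.023 -0.073] z [-0.066 -0.232 -0.97 ]
tool d [41.2 52.2 79.6] t 34.8 F [-0.3  0.2 -0.2]
```

Run:
```python
from h import *
c=C(78.7,36,ex=8);print(c); goto(c[0],c[1],116)
plan([70,60,50],120.8,78.7)
```

```text
[-16.76923066  40.06249116]
now uyw [-23.   28.6 183.2] tool x [ 0.997  0.023 -0.073] z [-0.066 -0.232 -0.97 ]
tool d [ 11.4 -26.3  62.2] t 34.8 F [-0.3  0.2 -0.2]
now [-23.   28.6 183.2] z [-0.066 -0.232 -0.97 ] F [-0.3  0.2 -0.2] t 34.8
70 [ -4.  40. 116.] [ 23.8 -25.8  61.8]
60 [  1.  41. 115.] [ 5.8 -0.7 -0.3]
50 [  8.  41. 115.] [ 6.3  0.4 -0.1]
```

```bash
python3 -m handwheel '[0,5,-14,5,0, 0,5,-13,15,0, 0,0,0,22,0, 0,0,0,20,0, 0,2,0,0,0, 0,6,0,0,0, 0,7,0,0,0, 0,7,0,0,0, 0,0,0,0,0, 0,0,0,0,0]'
python3 - <<'E'
from h import *
q,T,s=tcp(); a=barang(q); print('bar',a)
plan([70,60,50],120.8,78.7)
E
```

```text
time: 35.8
tool_pos: [0.5601, 0.1216, 0.1589]
ee_rot: [2.813, -0.052, 0.743]
wrist_force: [-0.5, -0.5, -2.0]
gripper_width: 0.0005
bar 71.5
now [ -5.9  41.9 106.6] z [-0.091 -0.235 -0.968] F [-1.5 -0.5 -1.3] t 35.8
70 [ -4.  40. 116.] [ 0.6  4.1 -8.4]
60 [  1.  41. 115.] [ 5.8 -0.7 -0.5]
50 [  8.  41. 115.] [ 6.3  0.4 -0.2]
```

```bash
python3 -m handwheel '[0,2,1,-4,0, 0,6,1,-2,0, 0,6,1,0,0, 0,6,0,0,0, 0,5,0,0,0, 0,5,0,0,0, 0,0,0,0,0, 0,-6,0,0,0, 0,-6,0,-10,0, 0,-4,0,-25,0]'
python3 - <<'E'
from h import *
goto(-7,-46,150)
p=arm.read_camera('scene'); crop(p,260,180,120,90,6,'s17')
p=arm.read_camera('top'); crop(p,260,160,160,120,5,'t17')
E
```

```text
time: 36.8
tool_pos: [0.5366, 0.1282, 0.1909]
ee_rot: [2.825, -0.064, 0.679]
wrist_force: [-0.3, -0.7, 0.5]
gripper_width: 0.0004
now uyw [ -6.8  48.7 146.2] tool x [ 0.99   0.005 -0.14 ] z [-0.135 -0.241 -0.961]
tool d [-1.2 92.8 19.2] t 36.8 F [ 0.1 -0.6  0.6]
```

View pics/s17.png

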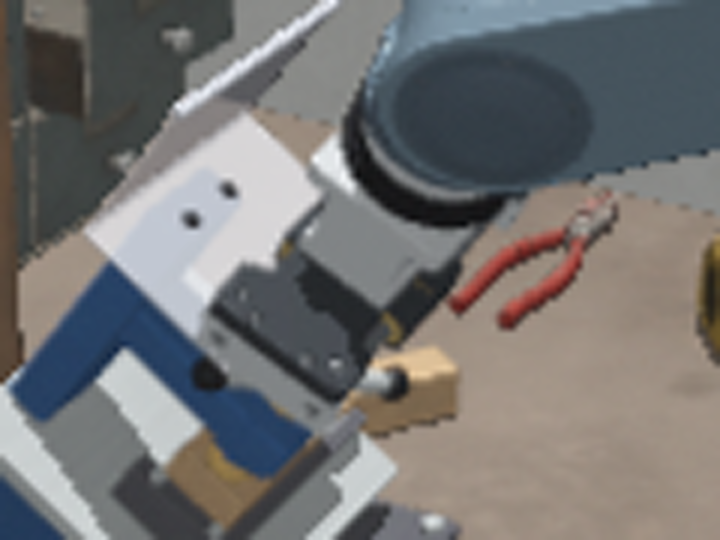

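View pics/t17.png

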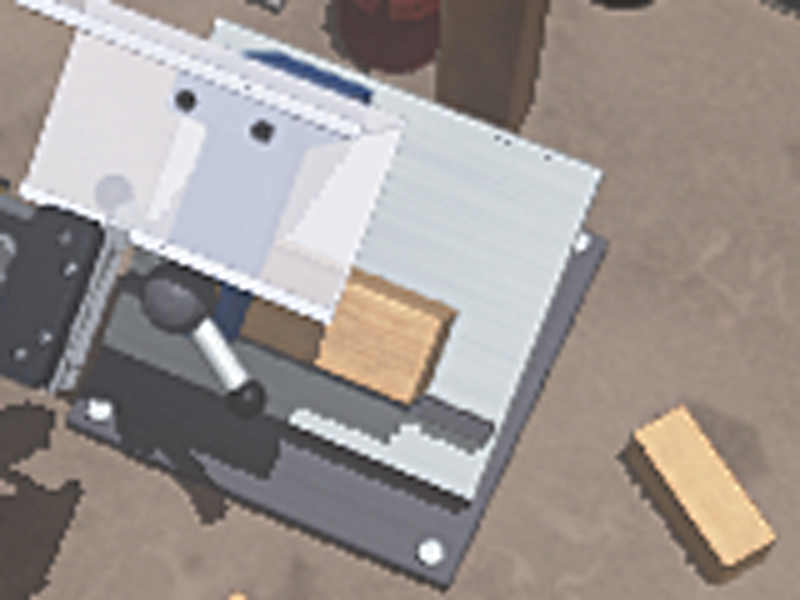

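Run:
```python
from h import *
t=arm.read_camera('top');s=arm.read_camera('scene')
th,w,f=barfit(t,s,{1:(309.2,239.6),-1:(282.8,198)},{-1:(294.7,242.3),1:(326.3,243.7)},240);print(th,w,f)
c=C(th,36,ex=6);print(c); goto(-20,30,175);goto(c[0],c[1],150); goto(c[0],c[1],113)
```

```text
233.7 120.2 [ 0.5  0.2  0.6  0.6  0.1 -1.1 -1.1 -0.4]
[ -0.48116983 -44.31553267]
now uyw [ -4.6  49.4 146.9] tool x [ 0.991  0.005 -0.136] z [-0.131 -0.239 -0.962]
tool d [-19.2  24.9 -20.4] t 37.0 F [-0.6  0.2  0. ]
now uyw [ -4.6  49.4 146.9] tool x [ 0.991  0.005 -0.136] z [-0.131 -0.239 -0.962]
tool d [ 3.1 91.8 18.9] t 37.0 F [-0.6  0.2  0. ]
now uyw [ -4.6  49.4 146.9] tool x [ 0.991  0.005 -0.136] z [-0.131 -0.239 -0.962]
tool d [ 8.1 83.1 54.5] t 37.0 F [-0.6  0.2  0. ]
```

```bash
python3 -m handwheel '[0,-12,15,-18,0, 0,-4,24,-4,0, 0,0,24,4,0, 0,4,18,6,0, 0,6,4,6,0, 0,5,0,6,0, 0,0,0,0,0, 0,0,0,0,0, 0,0,0,0,0, 0,0,0,0,0]'
python3 - <<'E'
from h import *
c=C(233.7,36,ex=6); goto(c[0],c[1],113)
E
```

```text
time: 38.0
tool_pos: [0.5307, 0.0439, 0.2058]
ee_rot: [2.825, -0.059, 0.679]
wrist_force: [0.0, 0.6, -0.0]
gripper_width: 0.0004
now uyw [ -3.6 -35.6 162.1] tool x [ 0.99   0.008 -0.141] z [-0.135 -0.24  -0.961]
tool d [ 9.9 -3.  48.9] t 38.0 F [ 0.   0.6 -0. ]
```

```bash
python3 -m handwheel '[0,3,2,13,0, 0,3,0,13,0, 0,3,0,13,0, 0,2,0,10,0, 0,0,0,0,0, 0,-4,0,0,0, 0,-6,0,0,0, 0,-8,-2,0,0, 0,-8,-4,0,0, 0,0,0,0,0]'
python3 - <<'E'
from h import *
q,T,s=tcp(); a=barang(q); print('bar',a)
plan(range(int(a)-12,120,-12),120.2,233.7)
E
```

```text
time: 39.0
tool_pos: [0.5441, 0.0372, 0.1621]
ee_rot: [2.816, -0.051, 0.707]
wrist_force: [-0.9, -0.2, -1.0]
gripper_width: 0.0003
bar 217.0
now [-17.7 -42.3 118.7] z [-0.114 -0.241 -0.964] F [-1.3 -0.2 -0.3] t 39.0
205 [-24. -34. 114.] [-5.5 -9.4  2.8]
193 [-31. -28. 114.] [-6.5 -6.6 -0.5]
181 [-36. -19. 114.] [-4.9 -8.4 -1.1]
169 [-39. -13. 113.] [-3.3 -6.7 -0.9]
157 [-41.  -5. 113.] [-1.9 -7.6 -1.3]
145 [-41.   4. 113.] [-0.  -8.4 -1.7]
133 [-39.  12. 112.] [ 2.2 -8.6 -2. ]
121 [-35.  21. 112.] [ 4.5 -8.1 -2.2]
```

```bash
python3 -m handwheel '[0,-5,-9,3,0, 0,-7,-7,0,0, 0,-7,-9,-1,0, 0,-5,-9,-1,0, 0,-3,-9,-1.5,0, 0,-2,-9,-1.5,0, 0,0,-9,-1.5,0, 0,0,0,0,0, 0,0,0,0,0, 0,0,0,0,0]'
python3 - <<'E'
from h import *
q,T,s=tcp(); a=barang(q); print('bar',a)
plan(range(int(a)-12,110,-12),120.2,233.7)
p=arm.read_camera('scene'); crop(p,260,180,120,90,6,'s18')
E
```

```text
time: 40.0
tool_pos: [0.5251, 0.0741, 0.1574]
ee_rot: [2.754, -0.052, 0.703]
wrist_force: [0.2, 0.7, 0.5]
gripper_width: 0.0002
bar 159.0
now [-35.7  -5.3 125.6] z [-0.102 -0.298 -0.949] F [0.5 0.7 0.3] t 40.0
147 [-42.   2. 113.] [ -4.1 -11.2  10.6]
135 [-40.  11. 112.] [ 1.9 -8.4 -2.5]
123 [-36.  20. 112.] [ 4.3 -8.  -2.7]
111 [-30.  27. 112.] [ 6.5 -7.  -2.6]
```

View pics/s18.png

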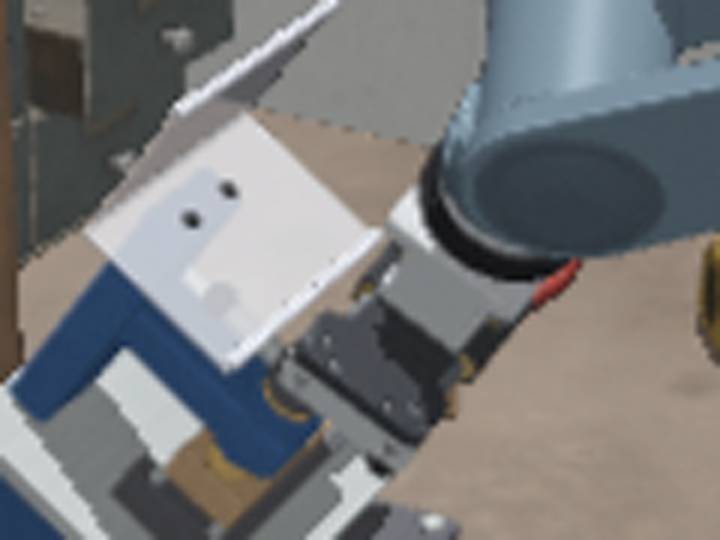

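Run:
```python
from h import *
p=arm.read_camera('scene')
for w in (118,119,120,122): print(w,ballfit(p,(260+220/6,180+298/6),w))
```

```text
118 (np.float64(359.2), np.float64(54.2))
119 (np.float64(0.4), np.float64(54.1))
120 (np.float64(1.7), np.float64(53.9))
122 (np.float64(4.3), np.float64(53.8))
```

```bash
python3 - <<'E'
from h import *
goto(-42,-32,130);goto(-42,-32,106)
E
python3 -m handwheel '[0,0,0,-6,0, 0,-3,14,0,0, 0,-3,14,6,0, 0,0,0,10,0, 0,0,0,10,0, 0,0,0,6,0, 0,0,0,0,0, 0,0,0,0,0, 0,0,0,0,0, 0,0,0,0,0]'
python3 - <<'E'
from h import *
goto(-42,-32,106)
t=arm.read_camera('top');crop(t,260,160,160,120,5,'t19')
p=arm.read_camera('scene'); crop(p,260,180,120,90,6,'s19')
E
```

```text
now uyw [-35.8  -5.3 125.5] tool x [ 0.993  0.031 -0.117] z [-0.102 -0.298 -0.949]
tool d [-7.6 26.4  4.3] t 40.1 F [ 0.5  0.3 -0.9]
now uyw [-35.8  -5.3 125.5] tool x [ 0.993  0.031 -0.117] z [-0.102 -0.298 -0.949]
tool d [-4.8 19.4 27.1] t 40.1 F [ 0.5  0.3 -0.9]
time: 41.1
tool_pos: [0.5289, 0.042, 0.138]
ee_rot: [2.757, -0.046, 0.701]
wrist_force: [0.4, -0.7, -0.0]
gripper_width: 0.0004
now uyw [-44.  -37.5 107.7] tool x [ 0.992  0.034 -0.119] z [-0.103 -0.295 -0.95 ]
tool d [ 2.3 -5.6 -0.2] t 41.1 F [ 0.3 -0.7 -0.2]
```

View pics/t19.png

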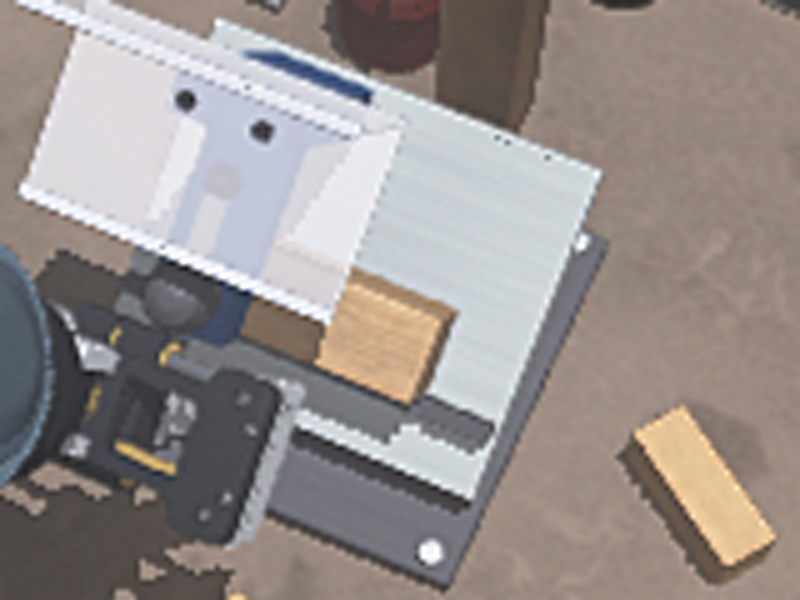

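View pics/s19.png

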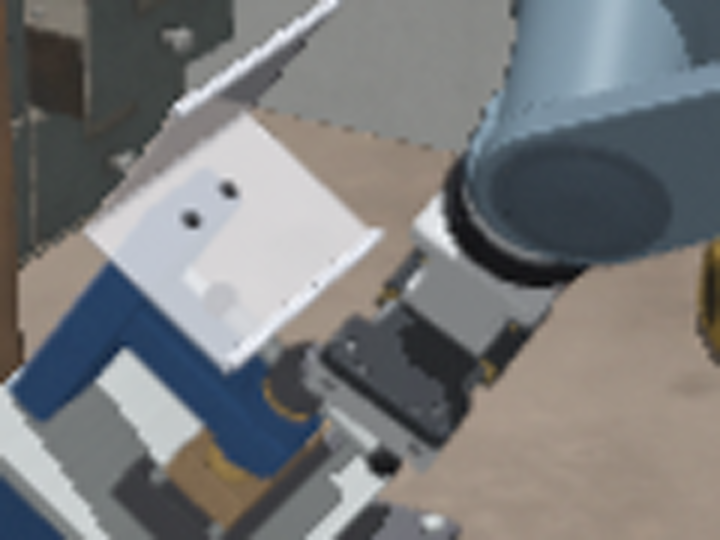

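```bash
python3 -m handwheel '[0,1,-7,-2,0, 0,1,-7,-2,0, 0,0,-7,-2,0, 0,0,-7,-2,0, 0,0,-7,-2,0, 0,0,-7,-2,0, 0,0,-6,-2,0, 0,0,-6,-2,0, 0,0,0,0,0, 0,0,0,0,0]'
python3 - <<'E'
from h import *
goto(-42,10,108)
t=arm.read_camera('top');s=arm.read_camera('scene');crop(s,260,180,120,90,6,'s20');crop(t,260,160,160,120,5,'t20')
E
```

```text
time: 42.2
tool_pos: [0.5273, 0.0572, 0.1417]
ee_rot: [2.664, -0.054, 0.631]
wrist_force: [-0.8, 0.9, 0.4]
gripper_width: 0.0006
now uyw [-43.1 -22.2 111.5] tool x [ 0.987  0.046 -0.156] z [-0.125 -0.394 -0.911]
tool d [  3.1 -30.8  -9.6] t 42.2 F [-0.4  0.9  0.8]
```

View pics/s20.png

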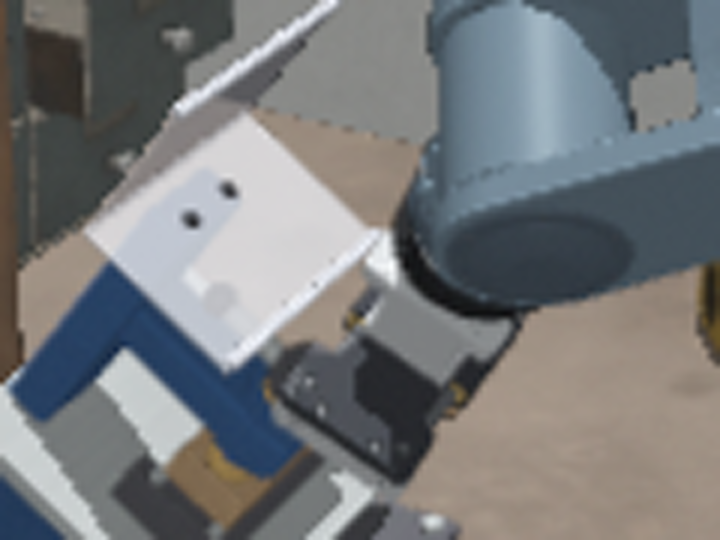

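View pics/t20.png

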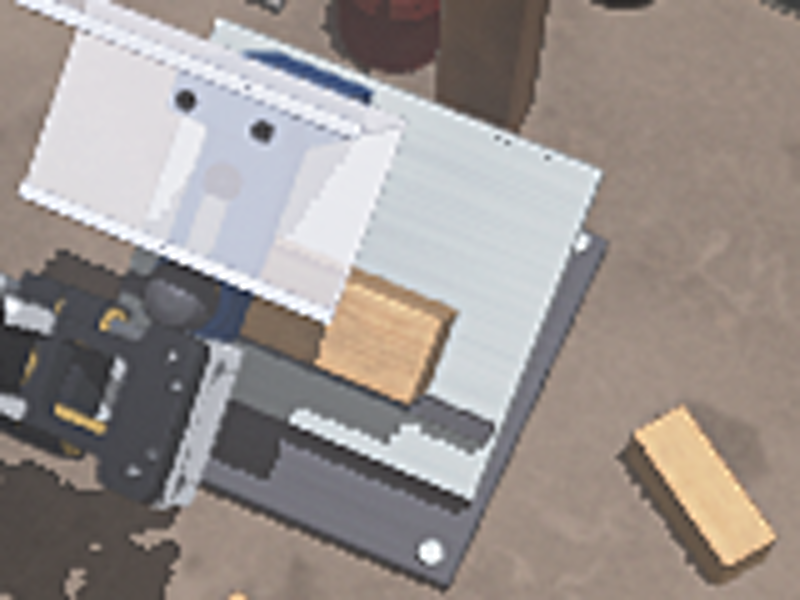

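```bash
python3 -m handwheel '[0,0,6,2,0, 0,0,0,3,0, 0,0,0,0,0, 0,0,-3,-1,0, 0,0,-4,-1,0, 0,0,-4,-1,0, 0,0,-5,-2,0, 0,0,-5,-2,0, 0,0,-5,-2,0, 0,0,-5,-2,0]'
python3 - <<'E'
from h import *
goto(-42,10,108)
t=arm.read_camera('top');s=arm.read_camera('scene');crop(s,260,180,120,90,6,'s21');crop(t,260,160,160,120,5,'t21')
E
```

```text
time: 43.3
tool_pos: [0.5255, 0.0577, 0.1415]
ee_rot: [2.604, -0.057, 0.59]
wrist_force: [7.6, -26.4, -0.9]
gripper_width: 0.0005
now uyw [-44.7 -21.7 112.4] tool x [ 0.982  0.054 -0.179] z [-0.135 -0.455 -0.88 ]
tool d [  5.1 -29.8 -10.9] t 43.3 F [  5.5 -26.4  -5. ]
```

View pics/t21.png

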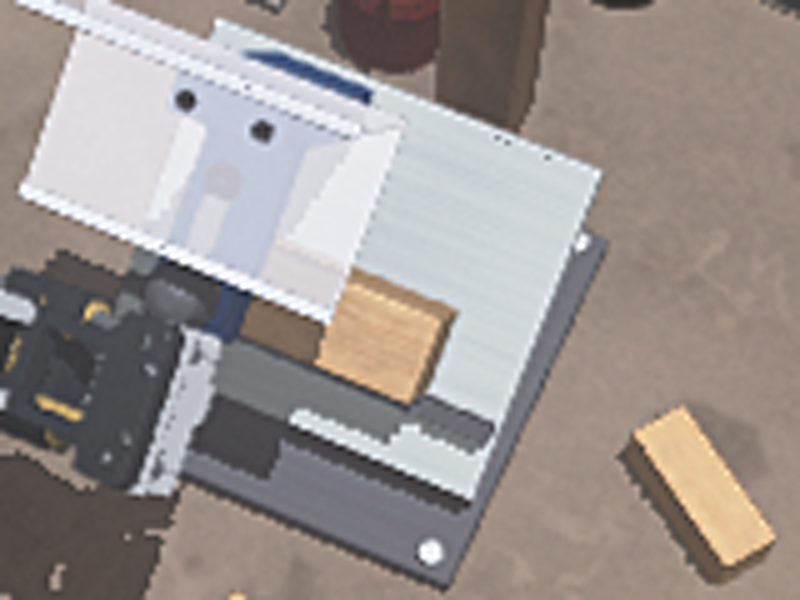

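View pics/s21.png

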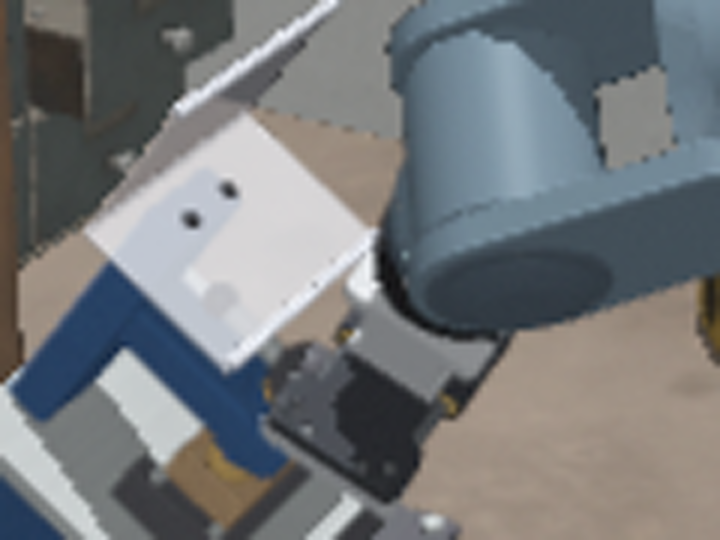

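26 N at 44 mm radius (about 1.2 N m, four times the running friction) and the bar does not move, so the screw is home. Retreat clear.

Run:
```python
from h import *
q,T,s=tcp()
for d in((0,-10,0),(-6,-4,12),(-10,-5,35),(-40,0,20)): print(d,(T.T@np.array(d,float)).round(1))
```

```text
(0, -10, 0) [-0.5  8.9  4.5]
(-6, -4, 12) [-8.3  8.1 -7.9]
(-10, -5, 35) [-16.4  18.5 -27.2]
(-40, 0, 20) [-42.9   3.6 -12.2]
```

```bash
python3 -m handwheel '[0,0,7,3,0, 0,0,7,3,0, 0,-8,8,-8,0, 0,-8,8,-8,0, 0,-16,15,-24,0, 0,-16,15,-24,0, 0,-20,5,-24,0, 0,-20,5,-24,0, 0,0,0,-20,0, 0,0,0,0,0]'
python3 - <<'E'
from h import *
goto(-42,10,108)
t=arm.read_camera('top');s=arm.read_camera('scene');crop(s,260,180,120,90,6,'s22');crop(t,260,160,160,120,5,'t22')
E
```

```text
time: 44.4
tool_pos: [0.3812, 0.0472, 0.2385]
ee_rot: [2.608, -0.055, 0.594]
wrist_force: [-0.2, 0.5, 0.5]
gripper_width: 0.0004
now uyw [-107.3  -31.1  274.7] tool x [ 0.983  0.054 -0.177] z [-0.134 -0.45  -0.883]
tool d [  95.8 -100.8  120. ] t 44.4 F [0.1 0.5 0.5]
```

View pics/t22.png

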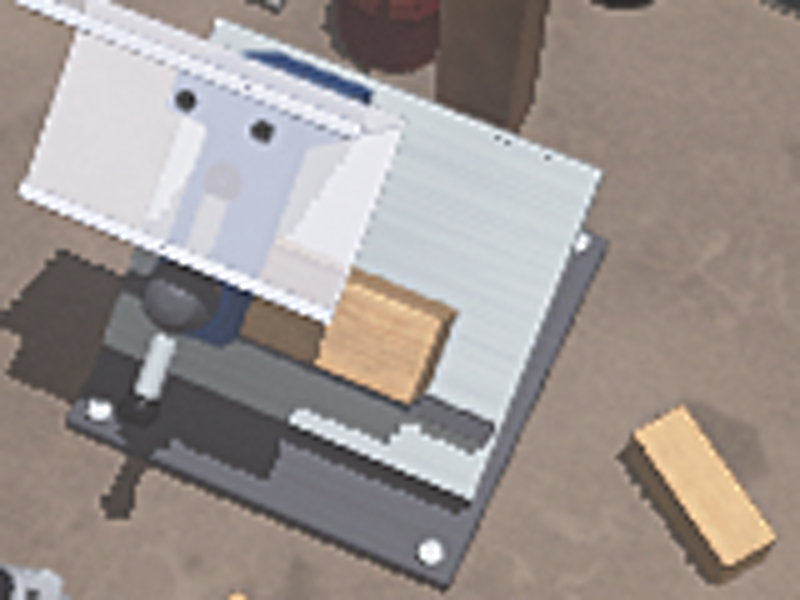

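View pics/s22.png

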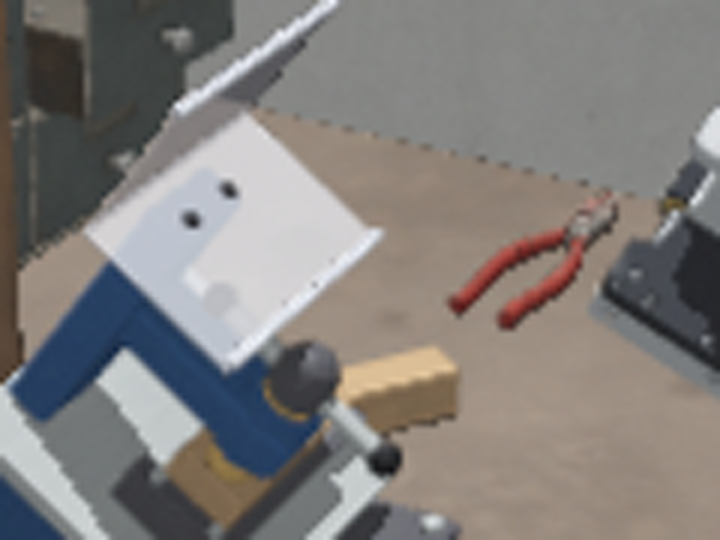

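Run:
```python
from h import *
t=arm.read_camera('top');s=arm.read_camera('scene')
print(barfit(t,s,{1:(260+142/5,160+410/5),-1:(260+222/5,160+180/5)},{-1:(260+220/6,180+298/6),1:(260+385/6,180+458/6)},180))
print(ipl(t,(260+410/5,160+405/5),45), 'block end')
```

```text
(np.float64(180.0), np.float64(119.1), array([ 0.5, -0.6,  0.2,  0.3, -0.1, -0.3, -0.2, -0.6]))
[ -23.7 -104.4] block end
```

Run:
```python
from h import *
t=arm.read_camera('top')
for l in ['tape_measure','pliers','screwdriver']: print(l,[(round(b['conf'],2),np.round(np.array(b['bbox'])*[640,480,640,480]).tolist()) for b in arm.boxes_of(t,l)][:1])
print(arm.job_done())
```

```text
tape_measure [(0.78, [457.0, 344.0, 38.0, 20.0])]
pliers [(0.94, [487.0, 296.0, 76.0, 42.0])]
screwdriver [(0.87, [184.0, 201.0, 19.0, 44.0])]
the job is handed in; nothing more can be done
None
```

I pushed the block along the bed to the end stop, then tightened the T-handle clockwise, one pushed stroke after another, until the screw came up hard. I then drew the robot clear and handed the job in at about 45 s of the 67 s.

- **Block:** at the stop the arm met 14.6 N with no further travel. The last picture put the block's near end at y = -104.4 mm (-105 expected).
- **Screw:** it turned about 1.55 turns. A final push of 26 N at 44 mm, about four times the running friction, did not move the bar. The last picture fit gave the bar at w = 119.1 mm against 118 for home. The bar's turn count puts the same 1.1 mm error on the first fit, so I take it as camera bias.
- **Tool tilt:** the moves have no tilt command, so I tilted the tool by driving the arm to its reach limit. The tilt drifted to about 27° sideways during the strokes. On the last one the finger rode up over the bar, so I repeated that push deeper and it held.
- **Robot:** it was touching nothing at the end, with wrist force about 0.5 N.
- **Tools on the bench:** the tape measure and pliers show within a pixel of where they started. The screwdriver's box came out at (184, 201), 44 px tall, against (179, 210), 65 px tall, at the start. I think the arm partly hid it from the top camera. I did not confirm that with a crop, but the arm never went near it.

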